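# Sort roller cores with the ring gauge

## Robot

A 6-joint arm with a two-finger parallel gripper is mounted at the origin on a cart in front of the work surface, level with it; the furniture and walls round the work are solid. World frame = base frame: x ahead of the robot, y to its left, z up, the work surface at z = 0. Lengths are in m, angles in degrees, forces in N, time in s.
With the tool pointing down it reaches from about 0.35 to 1 m from the base axis. Payload 7.1 kg.
Tool frame: the origin (TCP) lies at the very end of the fingers, on their centre line; the grasp point (between the pads) lies 19 mm behind it (r.grasp_offset is the distance from the TCP to the grasp point, in m); z points along the fingers, y is the line along which they close (so a half turn about z gives the same grasp; the last joint's range is limited). The gripper opens to 85 mm and grips with 20 to 120 N. Pads are 22 mm wide; open, the fingers measure 114 mm over their backs; the gripper's body (76 mm by 85 mm) begins 54 mm behind the grasp point. The pads swing forward as they close: fully open they stand 13 mm farther back than shut.
Start: joints at [-76.031, 24.242, 93.386, -0, 62.372, -1.089], TCP at [0.162, -0.604, 0.231] pointing down, gripper open.
Joint ranges: [-172.04, 172.04], [-51.8, 120.97], [4.93, 147.93], [-75.15, 255.16], [6.16, 154.13], [-145.62, 145.62]. Speed limits (degrees/s): [136.94, 136.94, 172.46, 180, 180, 180].

## Interface

Orientations are given as a 3x3 rotation matrix whose columns are the frame's x, y, z axes.
In Python, from bench import monitor, vision, r, finder gives the robot as it stands.
- The arm moves only by the tool step_arm, never from a script. Its argument "plan" is a list of rows, each a list of 3 entries, a list of its own where there are three numbers: the closure, from 0 (fully open) to 1 (shut), then the shift along the tool's x, y, z in mm, then the turn, a rotation vector about the tool's x, y, z in degrees. In form: [[fingers, [x, y, z], [rx, ry, rz]], ...]. A call has exactly 8 rows; each row shifts and turns the commanded pose from where the row before left it, along the tool's axes as they then stand; what a row does not reach is not made up. A row lasts 1/10 s, in which the tool goes at most 50 mm and 8.59 degrees, less where a joint would pass 70% of its speed; a pose out of reach is approached as far as the arm can. A call is refused whole if a number of a shift passes 50 or a number of a turn 8.59, either way. A call with a gripper value outside its range is refused whole. The fingers move at their own pace and stop on an object; "grip_force" is the grip in N (left out, the last holds). Time passes only in rows, so rows that do not move let the fingers close, or fill a call up. It gives the time, the measured TCP pose, the force and the opening at its end, in the units of the state.
- monitor.get_obs(): the state, without advancing time (a new reading comes with each control period).
- vision.get_image(name): name is "scene" or "top"; returns a dict with "image" (400x640x3 uint8, red, green, blue), "fx", "fy", "cx", "cy" (pixels), "rvec" (rotation vector, rad) and "tvec" (3), from world to camera coordinates, as OpenCV has them. Camera axes: x right, y down, z forward; pixel columns grow to the right and rows downward; lengths in m; the calibration is good to about 2 mm. A picture is of the moment at which its call begins. There is no depth.
- r.hand_in(): hands the job in, once; it reports no verdict.
Trained networks look in the newest picture that a camera, given by its name, has taken for a name from the list of things; names that differ only in an ending like _2 or _b are one class to them, and where a whole thing is asked for, a point or a joint stands for the part that bears it (a point fixed in the world has none). Each returns a list of dicts, best first, with "score" (0 to 1); they miss things now and then, are a little off and sometimes report something else, mostly with a low value. They report only what shows in the picture. A call takes as long as a camera call. They do not tell look-alikes from the thing itself.
- finder.boxes_of(query, camera): "at" ([column, row] in pixels, amid what is visible of it).
The state is a dict: "clock": time; "joint_positions": joint angles; "joint_vel": joint speeds; "effort": joint torques, N m; "tcp_pos": TCP position; "tcp_rot": TCP orientation; "ft_force": force on the tool from outside, world axes, zero at the start; "moment": the same for the moment, N m; "grip_width": finger opening in m.
Only numpy, scipy, OpenCV 4.12 (cv2) and the standard library are available. Lean on these libraries where they do the work, as an engineer would, in place of code of your own. Each camera call takes 0.05 s, during which the arm holds its last target. There are 200 camera calls.

## Task

Sort the wooden roller cores by thickness: slide the gauge's shutter fully open to its stop, then let each core in turn down through the shrinking rings until one stops it, in list order by band colour: red, yellow, green, blue, white, black (some may be missing). A core stopped by the middle ring goes into the orange bin, one stopped by the bottom ring into the white bin, and one that passes all three down to the base into the plywood bin, each with its foot on the bin's floor. Finish with every core in its bin and the shutter slid fully shut to its stop again; leave the tape roll, marker and sanding block where they are.

Things in the scene. Friction and masses are not known exactly. Their poses are not given: they have to be found in the camera images.
- gauge: Ring gauge, fixed to the desk: steel base 104 mm in x, 184 mm in y (y -53 to +131), 6 mm thick, carrying three brass rings one above another on one upright axis. Origin: on that axis at desk level, z up. A core that passes all rings stands on the base, 6 mm above the desk. Two aluminium rails along y at x = +-44 mm, tops 62 mm above the desk, guide the shutter.
- ring_top (a point): Centre of the top ring's upper face, 56 mm above the desk. Hole 50 mm, outside 72 mm, 6 mm thick: every core passes it.
- ring_middle (a point): Centre of the middle ring's upper face, 38 mm above the desk. Hole 42 mm, outside 72 mm, 6 mm thick.
- ring_bottom (a point): Centre of the bottom ring's upper face, 20 mm above the desk. Hole 34 mm, outside 72 mm, 6 mm thick.
- shutter (a joint): Sliding shutter of the gauge, in m: 0 = shut (end stop, grey plate over the top ring, the transport lock), 0.075 = fully open (other end stop, hole clear). It slides along the gauge's +y to open, with about 1.5 N of friction, and stays where it is left.
- shutter_grip (a point): Middle of the shutter's red upright grip tab: 26 mm in the gauge's x, 10 mm in its y (the slide direction), standing from 60 to 94.5 mm above the desk; this point is 81.5 mm above the desk and, with the shutter shut, 40 mm in +y from the ring axis. Axes as the gauge's.
- core_red: Turned wooden roller core with a red band round its middle and a red spot on its upper end: a plain cylinder 110 mm long, about 90 g, that stands upright on the desk. Its diameter is 30, 38 or 46 mm (the gauge tells which). Origin: centre of its lower end; z along it. May be absent.
- core_yellow: Turned wooden roller core with a yellow band round its middle and a yellow spot on its upper end: a plain cylinder 110 mm long, about 90 g, that stands upright on the desk. Its diameter is 30, 38 or 46 mm (the gauge tells which). Origin: centre of its lower end; z along it. May be absent.
- core_green: Turned wooden roller core with a green band round its middle and a green spot on its upper end: a plain cylinder 110 mm long, about 90 g, that stands upright on the desk. Its diameter is 30, 38 or 46 mm (the gauge tells which). Origin: centre of its lower end; z along it. May be absent.
- core_blue: Turned wooden roller core with a blue band round its middle and a blue spot on its upper end: a plain cylinder 110 mm long, about 90 g, that stands upright on the desk. Its diameter is 30, 38 or 46 mm (the gauge tells which). Origin: centre of its lower end; z along it. May be absent.
- core_white: Turned wooden roller core with a white band round its middle and a white spot on its upper end: a plain cylinder 110 mm long, about 90 g, that stands upright on the desk. Its diameter is 30, 38 or 46 mm (the gauge tells which). Origin: centre of its lower end; z along it. May be absent.
- core_black: Turned wooden roller core with a black band round its middle and a black spot on its upper end: a plain cylinder 110 mm long, about 90 g, that stands upright on the desk. Its diameter is 30, 38 or 46 mm (the gauge tells which). Origin: centre of its lower end; z along it. May be absent.
- bin_orange: Orange plastic bin, loose, 0.5 kg, open at the top: 120 mm in its x, 90 mm in its y, 50 mm high, walls and floor 4 mm thick. Origin: centre of its underside. Room for two cores, side by side along its x.
- bin_white: White plastic bin, loose, 0.5 kg, open at the top: 120 mm in its x, 90 mm in its y, 50 mm high, walls and floor 4 mm thick. Origin: centre of its underside. Room for two cores, side by side along its x.
- bin_wood: Plywood bin, loose, 0.5 kg, open at the top: 120 mm in its x, 90 mm in its y, 50 mm high, walls and floor 4 mm thick. Origin: centre of its underside. Room for two cores, side by side along its x.
- tape_1: Masking tape roll, 100 mm wide, 24 mm high, lying on the desk: a bystander. Origin: centre of its underside.
- marker_2: Paint marker with black cap, 127 mm long, lying: a bystander. Origin: below its middle.
- sanding_block: Sanding block, 34x66x24 mm: a bystander. Origin: centre of its underside.
Things that resemble listed ones, but are neither listed nor needed, are in the scene too. Leave any pink or turquoise look-alike of the core_yellow alone.

How it is judged (in metres and radians):
On the way, in this order (a step that is already met when the one before it is completed fails the run):
1. the shutter is slid fully open to its end stop (value of joint shutter above 0.072 m), for 0.2 s.
2. the core with the red band is let down the rings until one (or the base) stops it (horizontal distance between core_red and gauge below 0.009 m and z of core_red in the frame of gauge between 0.017 and 0.023 m and angle between core_red's own z axis and vertical below 0.15 rad), for 0.2 s.
3. the core with the yellow band is let down the rings until one (or the base) stops it (horizontal distance between core_yellow and gauge below 0.009 m and z of core_yellow in the frame of gauge between 0.035 and 0.041 m and angle between core_yellow's own z axis and vertical below 0.15 rad), for 0.2 s.
4. the core with the green band is let down the rings until one (or the base) stops it (horizontal distance between core_green and gauge below 0.009 m and z of core_green in the frame of gauge between 0.003 and 0.009 m and angle between core_green's own z axis and vertical below 0.15 rad), for 0.2 s.
5. the core with the blue band is let down the rings until one (or the base) stops it (horizontal distance between core_blue and gauge below 0.009 m and z of core_blue in the frame of gauge between 0.017 and 0.023 m and angle between core_blue's own z axis and vertical below 0.15 rad), for 0.2 s.
6. the core with the white band is let down the rings until one (or the base) stops it (horizontal distance between core_white and gauge below 0.009 m and z of core_white in the frame of gauge between 0.003 and 0.009 m and angle between core_white's own z axis and vertical below 0.15 rad), for 0.2 s.
7. the core with the black band is let down the rings until one (or the base) stops it (horizontal distance between core_black and gauge below 0.009 m and z of core_black in the frame of gauge between 0.035 and 0.041 m and angle between core_black's own z axis and vertical below 0.15 rad), for 0.2 s.
At the end, for the whole second after the job is handed in: Every core present has its foot in the bin of its size (within the inner walls, less than 30 mm above the bin's underside), at rest; bins upright (tilt under 0.1 rad); the shutter is within 3 mm of its shut stop (value of joint shutter below 0.003 m and x of core_red in the frame of bin_white between -0.055 and 0.055 m and y of core_red in the frame of bin_white between -0.041 and 0.041 m and z of core_red in the frame of bin_white between -0.002 and 0.03 m and linear speed of each of core_red, core_yellow, core_green, core_blue, core_white, core_black below 0.02 m/s and x of core_yellow in the frame of bin_orange between -0.055 and 0.055 m and y of core_yellow in the frame of bin_orange between -0.041 and 0.041 m and z of core_yellow in the frame of bin_orange between -0.002 and 0.03 m and x of core_green in the frame of bin_wood between -0.055 and 0.055 m and y of core_green in the frame of bin_wood between -0.041 and 0.041 m and z of core_green in the frame of bin_wood between -0.002 and 0.03 m and x of core_blue in the frame of bin_white between -0.055 and 0.055 m and y of core_blue in the frame of bin_white between -0.041 and 0.041 m and z of core_blue in the frame of bin_white between -0.002 and 0.03 m and x of core_white in the frame of bin_wood between -0.055 and 0.055 m and y of core_white in the frame of bin_wood between -0.041 and 0.041 m and z of core_white in the frame of bin_wood between -0.002 and 0.03 m and x of core_black in the frame of bin_orange between -0.055 and 0.055 m and y of core_black in the frame of bin_orange between -0.041 and 0.041 m and z of core_black in the frame of bin_orange between -0.002 and 0.03 m and angle between each of bin_orange, bin_white, bin_wood's own z axis and vertical below 0.1 rad); the robot touches nothing.
It fails at once if a bystander (tape roll, marker, sanding block) is moved more than 3 cm (distance of any of tape_1, marker_2, sanding_block from where it was at the start of the episode above 0.03 m).
Of core_red, core_yellow, core_green, core_blue, core_white, core_black only 4 to 5 are there at a start; the rules pass over those that are not, and their reading is None.
At some moment in a run one of bin_orange, bin_white, bin_wood may be knocked a few centimetres aside while the robot is not near it.
It also fails if it takes over 210 s, if anything falls off the work surface, if the arm or the gripper's body presses on something with over 40 N, if the wrist force passes 120 N, or if a joint passes its speed limit or range.

## Working session

There is one attempt and no reset: what is moved stays moved. The work goes in short steps, Python scripts to look and compute and a tool call to move; the robot and the scene stay as the last step left them, time stands still between calls to the robot, and variables do not carry over. Pictures are saved under pics/ and viewed, on a budget of 14 in all, crops included, one or two more only if the job needs it, and the job is handed in when it is done.

Besides the shell and the picture viewer there is one more tool, called in YAML: its name, and indented under it one key for each argument. step_arm: Moves the arm, as the interface text tells. Its arguments: {"type":"object","properties":{"plan":{"type":"array","items":{"type":"array"}},"grip_force":{"type":"number"}},"required":["plan"]}

```bash
mkdir -p pics; ls; cat > h.py <<'E'
import numpy as np, cv2
from bench import monitor, vision, r, finder
def cam(n):
    d=vision.get_image(n); return d
def proj(d,p):
    K=np.array([[d['fx'],0,d['cx']],[0,d['fy'],d['cy']],[0,0,1]])
    return cv2.projectPoints(np.array(p,float).reshape(-1,3),np.array(d['rvec']),np.array(d['tvec']),K,None)[0].reshape(-1,2)
def back(d,uv,z):
    R=cv2.Rodrigues(np.array(d['rvec'],float))[0]; t=np.array(d['tvec'],float)
    c=-R.T@t; v=R.T@np.array([(uv[0]-d['cx'])/d['fx'],(uv[1]-d['cy'])/d['fy'],1])
    return c+v*(z-c[2])/v[2]
E
python3 - <<'E'
from h import *
s=monitor.get_obs(); print({k:np.round(v,3).tolist() for k,v in s.items()})
for n in('top','scene'):
    d=cam(n); cv2.imwrite(f'pics/{n}0.png',d['image'][:,:,::-1])
    R=cv2.Rodrigues(np.array(d['rvec']))[0]; print(n,d['fx'],-R.T@d['tvec'],R.round(2).tolist())
    zs=dict(gauge=.03,shutter_grip=.0815,core_red=.11,core_yellow=.11,core_green=.11,core_blue=.11,core_white=.11,core_black=.11,bin_orange=.03,bin_white=.03,bin_wood=.03,tape_1=.01,marker_2=.01,sanding_block=.01)
    for q,z in zs.items():
        print(q,[(np.round(o['at']).tolist(),round(o['score'],2),back(d,o['at'],z)[:2].round(3).tolist()) for o in finder.boxes_of(q,n)[:4]])
E
```

```text
pics
{'clock': 0.0, 'joint_positions': [-76.031, 24.286, 93.432, 0.001, 62.372, -1.091], 'joint_vel': [-0.074, -0.042, 0.023, 0.04, -0.007, 0.045], 'effort': [-0.001, -55.739, -28.174, -0.0, 0.007, 0.0], 'tcp_pos': [0.162, -0.603, 0.231], 'tcp_rot': [[0.966, 0.26, -0.0], [0.26, -0.966, 0.002], [0.0, -0.002, -1.0]], 'ft_force': [-0.481, -0.459, 0.113], 'moment': [-0.023, 0.019, -0.039], 'grip_width': 0.085}
top 452.9741538095572 [ 0.34539493 -0.00820657  1.08108336] [[0.03, -1.0, -0.01], [-0.98, -0.02, -0.19], [0.19, 0.02, -0.98]]
gauge [([317.0, 242.0], 0.88, [0.465, 0.027]), ([324.0, 239.0], 0.35, [0.474, 0.011])]
shutter_grip [([324.0, 239.0], 0.83, [0.466, 0.009])]
core_red [([382.0, 169.0], 0.76, [0.621, -0.114]), ([420.0, 174.0], 0.48, [0.613, -0.199])]
core_yellow [([261.0, 131.0], 0.8, [0.704, 0.159]), ([259.0, 169.0], 0.69, [0.616, 0.159]), ([222.0, 142.0], 0.62, [0.677, 0.246]), ([294.0, 129.0], 0.61, [0.711, 0.084])]
core_green [([314.0, 239.0], 0.24, [0.462, 0.03])]
core_blue [([298.0, 164.0], 0.95, [0.629, 0.071])]
core_white [([421.0, 176.0], 0.88, [0.61, -0.201])]
core_
[... 780 characters left out ...]
0.583, -0.053])]
core_yellow [([242.0, 222.0], 0.95, [0.587, 0.209]), ([222.0, 210.0], 0.93, [0.666, 0.209]), ([208.0, 229.0], 0.84, [0.635, 0.284]), ([240.0, 193.0], 0.62, [0.688, 0.127])]
core_green [([317.0, 229.0], 0.48, [0.42, 0.1])]
core_blue [([268.0, 202.0], 0.57, [0.594, 0.103])]
core_white [([326.0, 163.0], 0.64, [0.591, -0.163])]
core_black [([284.0, 190.0], 0.69, [0.599, 0.033])]
bin_orange [([237.0, 263.0], 0.59, [0.551, 0.271])]
bin_white [([282.0, 291.0], 0.93, [0.398, 0.261])]
bin_wood [([362.0, 176.0], 0.78, [0.517, -0.276])]
tape_1 [([331.0, 254.0], 0.57, [0.392, 0.07])]
marker_2 [([378.0, 216.0], 0.46, [0.373, -0.152])]
sanding_block [([317.0, 159.0], 0.6, [0.722, -0.28])]
```

View pics/top0.png

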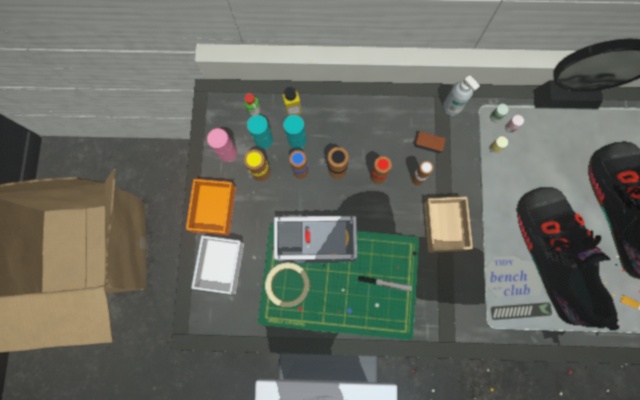

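View pics/scene0.png

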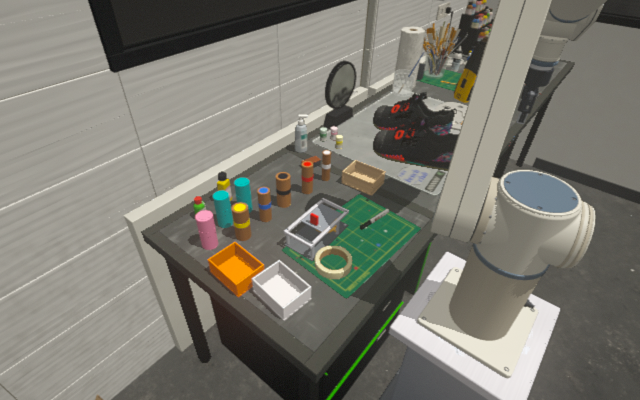

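The scene shows red, yellow, blue, black and white cores (tops at about (382,165), (257,157), (297,158), (338,155), (424,168) in the top view). Green is absent. The pink and turquoise objects are look-alikes. Next I'll zoom in for accuracy.

```bash
python3 - <<'E'
from h import *
im=cv2.imread('pics/top0.png')
a=cv2.resize(im[205:270,262:367],None,fx=7,fy=7,interpolation=cv2.INTER_CUBIC)
b=cv2.resize(im[140:190,240:440],None,fx=3.675,fy=3.675,interpolation=cv2.INTER_CUBIC)
cv2.imwrite('pics/z1.png',np.vstack([a,b[:140]]) if a.shape[1]==b.shape[1] else a); print(a.shape,b.shape)
E
```

```text
(455, 735, 3) (184, 735, 3)
```

View pics/z1.png

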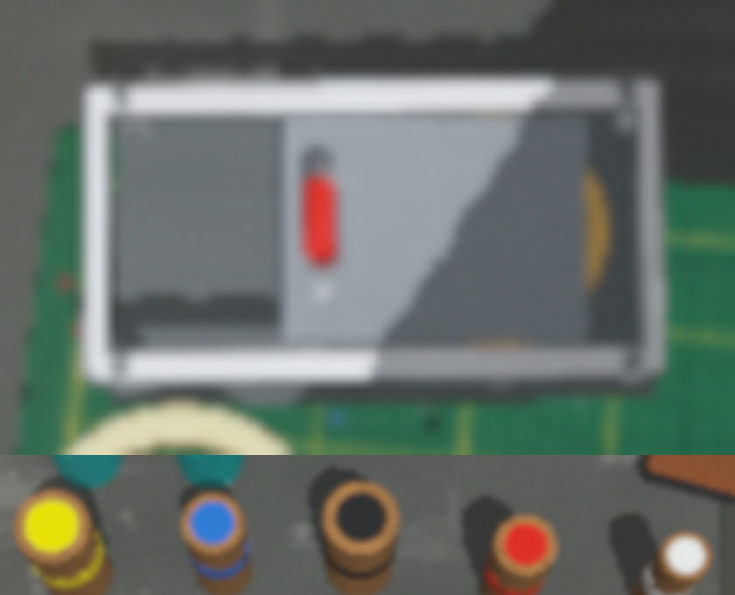

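```bash
cat > loc.py <<'E'
from h import *
d=cam('top'); im=d['image']
C=[back(d,(u/7+262-.43,v/7+205-.43),.062)[:2] for u,v in((84,85),(660,80),(664,378),(86,382))]
C=np.array(C); print('corners',C.round(4).tolist()); c=C.mean(0)
yv=(C[0]+C[3]-C[1]-C[2])/2; L=np.linalg.norm(yv); yv/=L; W=np.linalg.norm((C[0]+C[1]-C[2]-C[3])/2)
print('L,W',L,W,'yaw deg',np.degrees(np.arctan2(-yv[0],yv[1])),'centre',c,'axis',c-.039*yv)
tab=back(d,((319)/7+262-.43,(220)/7+205-.43),.0815)[:2]; print('tab',tab, 'exp', c+.001*yv)
# spots (crop px -> centre), z=.11
for n,(u,v) in dict(yellow=(51,525),blue=(213,522),black=(361,516),red=(526,545),white=(685,555)).items():
    px=(u/3.675+240-.36,(v-455)/3.675+140-.36); print(n,np.round(px,1),back(d,px,.11)[:2].round(4))
# bins: contours by colour
hsv=cv2.cvtColor(im,cv2.COLOR_RGB2HSV)
for n,(x0,x1,y0,y1),lo,hi in (('orange',(180,240,170,240),(8,150,90),(20,255,255)),('white',(185,250,228,300),(0,0,130),(179,60,255)),('wood',(415,480,190,256),(8,40,110),(25,255,255))):
    m=cv2.inRange(hsv[y0:y1,x0:x1],lo,hi); cs=cv2.findContours(m,0,2)[0]; k=max(cs,key=cv2.contourArea)
    b=cv2.boxPoints(cv2.minAreaRect(k))+(x0,y0); P=np.array([back(d,p,.045)[:2] for p in b])
    e=[P[1]-P[0],P[2]-P[1]]; l=[np.linalg.norm(x) for x in e]; a=e[int(l[1]>l[0])]
    print(n,'c',P.mean(0).round(3),'len',np.round(l,3),'long axis dir deg',np.degrees(np.arctan2(a[1],a[0])).round(1))
E
python3 loc.py
```

```text
corners [[0.5172, 0.1272], [0.5236, -0.0606], [0.4268, -0.0633], [0.4207, 0.1218]]
L,W 0.18661036602162331 0.09672602217202009 yaw deg 1.9314622352112663 centre [0.4720616  0.03127479] axis [ 0.47337606 -0.00770306]
tab [0.47235692 0.04782156] exp [0.4720279  0.03227422]
yellow [253.5 158.7] [0.6394 0.1722]
blue [297.6 157.9] [0.6436 0.0737]
black [337.9 156.2] [ 0.6495 -0.0161]
red [382.8 164.1] [ 0.6336 -0.1162]
white [426.  166.9] [ 0.6296 -0.2119]
orange c [0.542 0.279] len [0.129 0.105] long axis dir deg -2.2
white c [0.407 0.252] len [0.127 0.105] long axis dir deg -5.2
wood c [ 0.515 -0.278] len [0.098 0.126] long axis dir deg -177.2
```

Sizes visible from above agree with the rules (yellow and black thick, red and blue middle, white thin). The shutter appears to be about 15 mm open already. I'll go above the tab first.

step_arm:
  plan:
    - [0,[0,0,0],[0,0,6.5]]
    - [0,[0,0,0],[0,0,6.5]]
    - [0,[20.7,-40,0],[0,0,0]]
    - [0,[20.7,-40,0],[0,0,0]]
    - [0,[20.7,-40,0],[0,0,0]]
    - [0,[20.7,-40,0],[0,0,0]]
    - [0,[20.7,-40,0],[0,0,0]]
    - [0,[20.7,-40,0],[0,0,0]]
  grip_force: 40

```text
clock: 2.35
tcp_pos: [0.2783, -0.3577, 0.2315]
tcp_rot: [[0.999, 0.035, 0.0], [0.035, -0.999, -0.0], [0.0, 0.0, -1.0]]
ft_force: [0.9, 0.1, 1.1]
grip_width: 0.0859
```

step_arm:
  plan:
    - [0,[20.7,-40,0],[0,0,0]]
    - [0,[20.7,-40,0],[0,0,0]]
    - [0,[20.7,-40,0],[0,0,0]]
    - [0,[20.7,-40,0],[0,0,0]]
    - [0,[20.7,-40,0],[0,0,0]]
    - [0,[20.7,-40,0],[0,0,0]]
    - [0,[20.7,-40,0],[0,0,0]]
    - [0,[20.7,-40,0],[0,0,0]]

```text
clock: 3.15
tcp_pos: [0.4326, -0.0316, 0.2317]
tcp_rot: [[0.999, 0.036, 0.001], [0.036, -0.999, -0.0], [0.001, 0.0, -1.0]]
ft_force: [0.9, -0.6, 0.7]
grip_width: 0.0856
```

step_arm:
  plan:
    - [0,[20.7,-40,0],[0,0,0]]
    - [0,[20.7,-40,0],[0,0,0]]
    - [0,[0,0,0],[0,0,0]]
    - [0,[0,0,0],[0,0,0]]
    - [0,[0,0,0],[0,0,0]]
    - [0,[0,0,0],[0,0,0]]
    - [0,[0,0,0],[0,0,0]]
    - [0,[0,0,0],[0,0,0]]

```text
clock: 3.95
tcp_pos: [0.4703, 0.0472, 0.2314]
tcp_rot: [[0.999, 0.034, 0.0], [0.034, -0.999, 0.0], [0.0, -0.0, -1.0]]
ft_force: [1.0, -0.3, -0.3]
grip_width: 0.0855
```

```bash
cat > go.py <<'E'
import sys
from h import *
# usage: go.py x y z [x y z ...] (mm world TCP targets; chained) -> tool-axis shifts in mm
s=monitor.get_obs(); R=np.array(s['tcp_rot']); p=np.array(s['tcp_pos'])*1000
print('t',round(s['clock'],2),'tcp',p.round(1),'yaw',np.degrees(np.arctan2(R[1,0],R[0,0])).round(2),'tilt',np.degrees(R[:2,2]).round(2),'F',np.round(s['ft_force'],1),'w',round(s['grip_width']*1000,1))
a=list(map(float,sys.argv[1:]))
for i in range(0,len(a),3):
    q=np.array(a[i:i+3]); print(q,'shift',(R.T@(q-p)).round(1)); p=q
E
python3 go.py 472.2 48 231 472.2 48 66
```

```text
t 3.95 tcp [470.3  47.2 231.4] yaw 1.97 tilt [0.01 0.  ] F [ 1.  -0.3 -0.3] w 85.5
[472.2  48.  231. ] shift [ 2.  -0.7  0.4]
[472.2  48.   66. ] shift [ -0.   0. 165.]
```

step_arm:
  plan:
    - [0,[1.9,-0.7,40],[0,0,0]]
    - [0,[0,0,40],[0,0,0]]
    - [0,[0,0,40],[0,0,0]]
    - [0,[0,0,24],[0,0,0]]
    - [0,[0,0,19],[0,0,0]]
    - [0.5,[0,0,0],[0,0,0]]
    - [1,[0,0,0],[0,0,0]]
    - [1,[0,0,0],[0,0,0]]

```text
clock: 4.75
tcp_pos: [0.4732, 0.0486, 0.0694]
tcp_rot: [[0.999, 0.036, 0.002], [0.036, -0.999, 0.0], [0.002, -0.0, -1.0]]
ft_force: [-0.0, -0.6, -0.4]
grip_width: 0.0438
```

step_arm:
  plan:
    - [1,[0,0,0],[0,0,0]]
    - [1,[0,0,0],[0,0,0]]
    - [1,[0,0,0],[0,0,0]]
    - [1,[0,-3,0],[0,0,0]]
    - [1,[0,-8,0],[0,0,0]]
    - [1,[0,-8,0],[0,0,0]]
    - [1,[0,-8,0],[0,0,0]]
    - [1,[0,-8,0],[0,0,0]]

```text
clock: 5.55
tcp_pos: [0.4716, 0.0839, 0.0693]
tcp_rot: [[0.999, 0.036, 0.002], [0.036, -0.999, -0.0], [0.002, 0.0, -1.0]]
ft_force: [-1.6, -1.2, 8.3]
grip_width: 0.0091
```

step_arm:
  plan:
    - [1,[0,-6,0],[0,0,0]]
    - [1,[0,-6,0],[0,0,0]]
    - [1,[0,-5,0],[0,0,0]]
    - [1,[0,-3,0],[0,0,0]]
    - [1,[0,-2,0],[0,0,0]]
    - [1,[0,-2,0],[0,0,0]]
    - [1,[0,-2,0],[0,0,0]]
    - [1,[0,0,0],[0,0,0]]

```text
clock: 6.35
tcp_pos: [0.4706, 0.1081, 0.0692]
tcp_rot: [[0.999, 0.038, 0.001], [0.038, -0.999, -0.002], [0.001, 0.002, -1.0]]
ft_force: [1.3, -14.6, 8.3]
grip_width: 0.0091
```

step_arm:
  plan:
    - [1,[0,0,0],[0,0,0]]
    - [1,[0,0,0],[0,0,0]]
    - [0,[0,0,0],[0,0,0]]
    - [0,[0,0,0],[0,0,0]]
    - [0,[0,0,0],[0,0,0]]
    - [0,[0,0,-30],[0,0,0]]
    - [0,[0,0,-45],[0,0,0]]
    - [0,[0,0,-45],[0,0,0]]

```text
clock: 7.15
tcp_pos: [0.4693, 0.1098, 0.1891]
tcp_rot: [[0.999, 0.036, -0.002], [0.036, -0.999, -0.0], [-0.002, 0.0, -1.0]]
ft_force: [1.3, -0.1, 0.8]
grip_width: 0.0854
```

step_arm:
  plan:
    - [0,[25,35,-20],[0,0,0]]
    - [0,[25,45,0],[0,0,0]]
    - [0,[25,45,0],[0,0,0]]
    - [0,[25,40,0],[0,0,0]]
    - [0,[25,30,0],[0,0,0]]
    - [0,[25,25,0],[0,0,0]]
    - [0,[0,0,0],[0,0,0]]
    - [0,[0,0,0],[0,0,0]]

```text
clock: 7.95
tcp_pos: [0.626, -0.1023, 0.2076]
tcp_rot: [[0.999, 0.035, -0.001], [0.035, -0.999, 0.001], [-0.001, -0.001, -1.0]]
ft_force: [-0.5, 0.4, 0.3]
grip_width: 0.0851
```

```bash
python3 - <<'E'
from h import *
d=cam('top'); im=d['image'][:,:,::-1]; cv2.imwrite('pics/top1.png',im)
cv2.imwrite('pics/z2.png',cv2.resize(im[205:270,262:367],None,fx=7,fy=7,interpolation=cv2.INTER_CUBIC))
for n,p in dict(ax=[.4733,-.0075,.056]).items(): print(((proj(d,p)[0]-(262,205)+.43)*7).round())
E
python3 go.py
```

```text
[493. 231.]
t 8.0 tcp [ 625.5 -101.7  207.7] yaw 2.06 tilt [-0.1   0.04] F [ 0.  -0.5  0.1] w 85.5
```

View pics/z2.png

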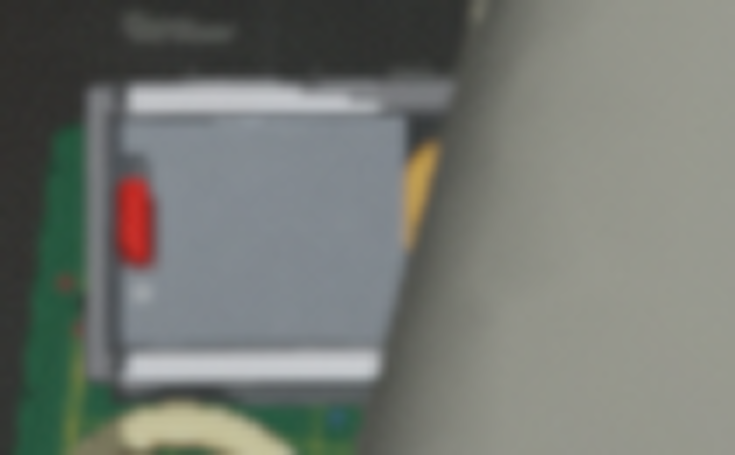

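The plate is fully left at the end frame and the arm hides the ring. I'll use the scene camera for the ring and to cross-check the red spot.

```bash
python3 - <<'E'
from h import *
d=cam('scene'); im=d['image'][:,:,::-1]; cv2.imwrite('pics/sc1.png',im)
x0,y0=275,190
cr=cv2.resize(im[y0:y0+60,x0:x0+85],None,fx=8,fy=8,interpolation=cv2.INTER_CUBIC)
c=proj(d,[.4733,-.0075,.056])[0]; print('axis pred',(c-(x0,y0)+.44)*8)
a=np.linspace(0,2*np.pi,60)
P=[[.4733+.025*np.cos(t),-.0075+.025*np.sin(t),.056] for t in a]
for q in (proj(d,P)-(x0,y0)+.44)*8: cv2.circle(cr,tuple(int(v) for v in q),1,(255,0,255),-1)
cv2.imwrite('pics/z3.png',cr)
# triangulate from stored top0/scene0 images spots
t=cv2.imread('pics/scene0.png'); hsv=cv2.cvtColor(t,cv2.COLOR_BGR2HSV)
guess=dict(yellow=(.6394,.1722),blue=(.6436,.0737),black=(.6495,-.0161),red=(.6336,-.1162),white=(.6296,-.2119))
for n,g in guess.items(): print(n,'scene px pred',proj(d,[*g,.11])[0].round(1))
b=t[140:230,220:340]; cv2.imwrite('pics/z4.png',cv2.resize(b,None,fx=6,fy=6,interpolation=cv2.INTER_CUBIC))
E
```

```text
axis pred [404.49797945 202.02913628]
yellow scene px pred [239.1 207.4]
blue scene px pred [263.1 190.2]
black scene px pred [282.4 175.9]
red scene px pred [307.1 164. ]
white scene px pred [326.2 152.3]
```

View pics/z3.png

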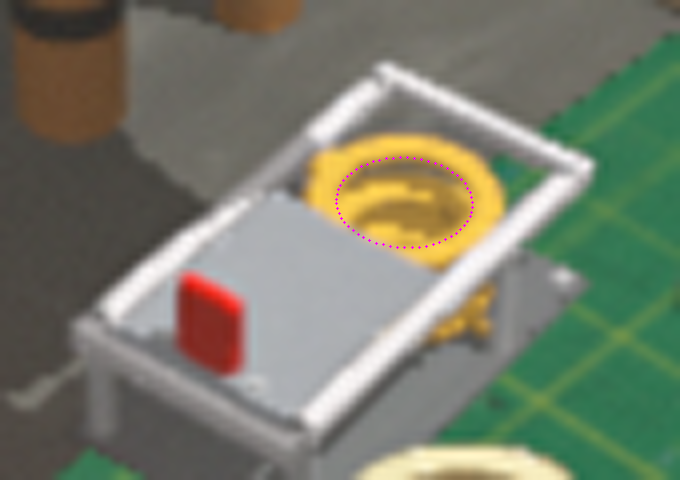

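View pics/z4.png

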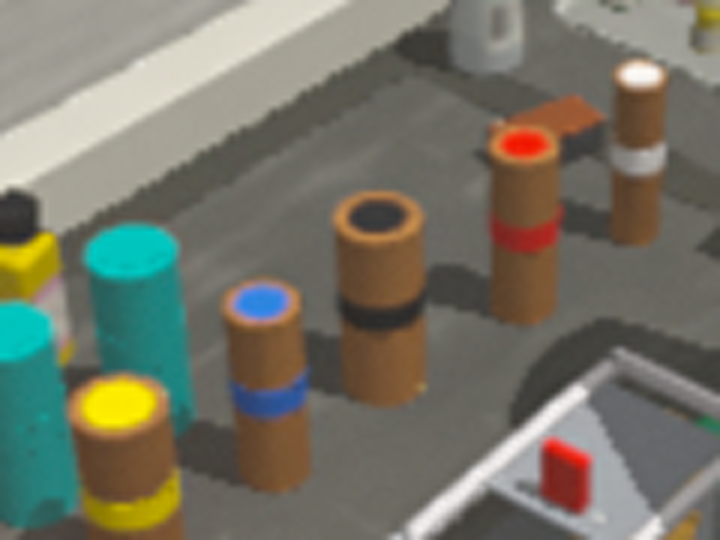

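The ring overlay fits to about 1 px and the spots triangulate within 0.4 px. Now I'll pick up red.

```bash
python3 go.py 633.6 -116.2 207 633.6 -116.2 66 633.6 -116.2 206  473.3 -7.5 206
```

```text
t 8.05 tcp [ 625.3 -101.3  207.9] yaw 2.09 tilt [-0.09  0.03] F [-0.3  0.6 -0.2] w 85.8
[ 633.6 -116.2  207. ] shift [ 7.7 15.2  0.8]
[ 633.6 -116.2   66. ] shift [2.00e-01 1.00e-01 1.41e+02]
[ 633.6 -116.2  206. ] shift [-2.0e-01 -1.0e-01 -1.4e+02]
[473.3  -7.5 206. ] shift [-156.2 -114.5    0.3]
```

step_arm:
  plan:
    - [0,[7.7,15.2,1],[0,0,0]]
    - [0,[0,0,0],[0,0,0]]
    - [0,[0,0,40],[0,0,0]]
    - [0,[0,0,40],[0,0,0]]
    - [0,[0,0,35],[0,0,0]]
    - [0,[0,0,20],[0,0,0]]
    - [0,[0,0,6],[0,0,0]]
    - [0,[0,0,0],[0,0,0]]

```text
clock: 8.85
tcp_pos: [0.6342, -0.1169, 0.0658]
tcp_rot: [[0.999, 0.036, -0.001], [0.036, -0.999, 0.0], [-0.001, -0.0, -1.0]]
ft_force: [0.3, 0.4, -0.2]
grip_width: 0.0853
```

step_arm:
  plan:
    - [0.4,[0,0,0],[0,0,0]]
    - [0.5,[0,0,0],[0,0,0]]
    - [1,[0,0,0],[0,0,0]]
    - [1,[0,0,0],[0,0,0]]
    - [1,[0,0,0],[0,0,0]]
    - [1,[0,0,0],[0,0,0]]
    - [1,[0,0,0],[0,0,0]]
    - [1,[0,0,0],[0,0,0]]

```text
clock: 9.65
tcp_pos: [0.6353, -0.1173, 0.0673]
tcp_rot: [[0.999, 0.036, 0.002], [0.036, -0.999, -0.0], [0.002, 0.0, -1.0]]
ft_force: [-0.5, 0.9, 6.3]
grip_width: 0.0365
```

```bash
python3 go.py 633.6 -116.2 206  473.3 -7.5 206
```

```text
t 9.65 tcp [ 635.3 -117.3   67.3] yaw 2.06 tilt [ 0.09 -0.01] F [-0.5  0.9  6.3] w 36.5
[ 633.6 -116.2  206. ] shift [  -1.5   -1.1 -138.7]
[473.3  -7.5 206. ] shift [-156.3 -114.4   -0.3]
```

step_arm:
  plan:
    - [1,[0,0,-15],[0,0,0]]
    - [1,[0,0,-30],[0,0,0]]
    - [1,[0,0,-35],[0,0,0]]
    - [1,[0,0,-35],[0,0,0]]
    - [1,[-10,-7.5,-24],[0,0,0]]
    - [1,[-20,-15,0],[0,0,0]]
    - [1,[-28,-21,0],[0,0,0]]
    - [1,[-30,-22,0],[0,0,0]]

```text
clock: 10.45
tcp_pos: [0.5434, -0.0545, 0.2062]
tcp_rot: [[0.999, 0.035, 0.001], [0.035, -0.999, -0.0], [0.001, 0.0, -1.0]]
ft_force: [-0.0, 0.5, -0.4]
grip_width: 0.036
```

step_arm:
  plan:
    - [1,[-28,-21,0],[0,0,0]]
    - [1,[-22,-16,0],[0,0,0]]
    - [1,[-13,-9,0],[0,0,0]]
    - [1,[-6,-4,0],[0,0,0]]
    - [1,[0,0,20],[0,0,0]]
    - [1,[0,0,20],[0,0,0]]
    - [1,[0,0,10],[0,0,0]]
    - [1,[0,0,0],[0,0,0]]

```text
clock: 11.25
tcp_pos: [0.4734, -0.0077, 0.1543]
tcp_rot: [[0.999, 0.036, -0.002], [0.036, -0.999, 0.0], [-0.002, -0.0, -1.0]]
ft_force: [-0.9, 1.1, -1.1]
grip_width: 0.0358
```

```bash
python3 - <<'E'
from h import *
P=[]
d=cam('scene'); 
for i in range(5): P.append(np.array(monitor.get_obs()['tcp_pos'])); finder.boxes_of('core_red','scene')
print(np.array(P).round(4)); p=np.mean(P,0); im=d['image'][:,:,::-1]
x0,y0=275,130
cr=cv2.resize(im[y0:y0+100,x0:x0+100],None,fx=6,fy=6,interpolation=cv2.INTER_CUBIC)
a=np.linspace(0,2*np.pi,60)
for (cx,cy,z,rr,col) in ((.4733,-.0075,.056,.025,(255,0,255)),(p[0],p[1],p[2]-.0665,.019,(255,255,0))):
    for q in (proj(d,[[cx+rr*np.cos(t),cy+rr*np.sin(t),z] for t in a])-(x0,y0)+.42)*6: cv2.circle(cr,tuple(int(v) for v in q),1,col,-1)
cv2.imwrite('pics/z5.png',cr)
E
python3 go.py 473.3 -7.5 120
```

```text
[[ 0.4738 -0.0076  0.1551]
 [ 0.4742 -0.0076  0.1556]
 [ 0.4744 -0.0076  0.1559]
 [ 0.4744 -0.0075  0.156 ]
 [ 0.4743 -0.0075  0.1561]]
t 11.55 tcp [474.2  -7.5 156. ] yaw 2.05 tilt [ 0.08 -0.  ] F [ 0.5 -0.1 -0.7] w 36.4
[473.3  -7.5 120. ] shift [-0.9 -0.  36. ]
```

View pics/z5.png

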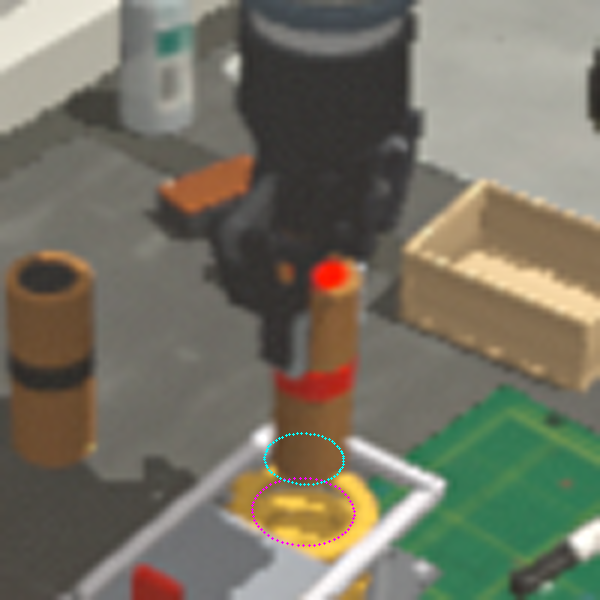

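```bash
cat > edge.py <<'E'
import sys
from h import *
# fit x-offset of held core: compare predicted silhouette edges with image edges (scene cam)
rad,foot=float(sys.argv[1])/1000,float(sys.argv[2])/1000   # radius, TCP-to-foot drop
p=np.array(monitor.get_obs()['tcp_pos']); d=cam('scene'); g=cv2.GaussianBlur(d['image'],(0,0),.6).astype(float)
def sil(x,y,z):
    a=np.linspace(0,2*np.pi,180); q=proj(d,np.c_[x+rad*np.cos(a),y+rad*np.sin(a),np.full(180,z)]); return q[q[:,0].argmin()],q[q[:,0].argmax()]
for h in (.012,.02,.028,.036,.05,.06):
    l,rr=sil(p[0],p[1],p[2]-foot+h); o=[]
    for e in (l,rr):
        v=int(round(e[1])); xs=np.arange(int(e[0])-5,int(e[0])+7); gr=np.abs(g[v,xs+1]-g[v,xs-1]).sum(1); gr=np.where(gr>gr.max()*.5,gr,0)
        o.append(((xs*gr).sum()/gr.sum()-e[0]).round(2))
    print(h,'edge offsets px L,R',o,'width',(rr-l)[0].round(1))
q=proj(d,[p,p+[.001,0,0],p+[0,.001,0]]); print('px per mm x',(q[1]-q[0]).round(3),'y',(q[2]-q[0]).round(3))
E
python3 edge.py 19 66.5
```

```text
0.012 edge offsets px L,R [np.float64(-0.46), np.float64(1.16)] width 13.3
0.02 edge offsets px L,R [np.float64(0.72), np.float64(0.25)] width 13.3
0.028 edge offsets px L,R [np.float64(0.56), np.float64(0.19)] width 13.4
0.036 edge offsets px L,R [np.float64(0.49), np.float64(0.44)] width 13.4
0.05 edge offsets px L,R [np.float64(1.76), np.float64(0.32)] width 13.6
0.06 edge offsets px L,R [np.float64(1.5), np.float64(0.68)] width 13.6
px per mm x [-0.285 -0.142] y [-0.22   0.167]
```

Red hangs upright and its offset is only about 1.6 mm. I'll lower it by feel.

step_arm:
  plan:
    - [1,[0,0,15],[0,0,0]]
    - [1,[0,0,15],[0,0,0]]
    - [1,[0,0,10],[0,0,0]]
    - [1,[0,0,5],[0,0,0]]
    - [1,[0,0,3],[0,0,0]]
    - [1,[0,0,3],[0,0,0]]
    - [1,[0,0,2],[0,0,0]]
    - [1,[0,0,0],[0,0,0]]

```text
clock: 12.4
tcp_pos: [0.4736, -0.0074, 0.1024]
tcp_rot: [[0.999, 0.036, 0.0], [0.036, -0.999, 0.0], [0.0, -0.0, -1.0]]
ft_force: [-0.3, -0.4, -0.6]
grip_width: 0.0359
```

step_arm:
  plan:
    - [1,[0,0,4],[0,0,0]]
    - [1,[0,0,4],[0,0,0]]
    - [1,[0,0,3],[0,0,0]]
    - [1,[0,0,2],[0,0,0]]
    - [1,[0,0,1],[0,0,0]]
    - [1,[0,0,1],[0,0,0]]
    - [1,[0,0,1],[0,0,0]]
    - [1,[0,0,0],[0,0,0]]

```text
clock: 13.2
tcp_pos: [0.4741, -0.0074, 0.087]
tcp_rot: [[0.999, 0.036, 0.001], [0.036, -0.999, 0.0], [0.001, 0.0, -1.0]]
ft_force: [-1.2, 0.7, 7.7]
grip_width: 0.0364
```

Red stops at foot height of about 20 mm, so it's the bottom ring and belongs in the white bin. I'll release it, regrip and take it there.

step_arm:
  plan:
    - [0.35,[0,0,0],[0,0,0]]
    - [0.35,[0,0,0],[0,0,0]]
    - [0.35,[0,0,0],[0,0,0]]
    - [1,[0,0,0],[0,0,0]]
    - [1,[0,0,0],[0,0,0]]
    - [1,[0,0,0],[0,0,0]]
    - [1,[0,0,0],[0,0,0]]
    - [1,[0,0,0],[0,0,0]]

```text
clock: 14.0
tcp_pos: [0.4736, -0.0075, 0.0863]
tcp_rot: [[0.999, 0.036, 0.0], [0.036, -0.999, -0.0], [0.0, 0.0, -1.0]]
ft_force: [-0.5, -0.5, 0.4]
grip_width: 0.0363
```

```bash
cat > bins.py <<'E'
from h import *
# bin poses from the scene/top pictures (colour blobs, all three), rim corners at z=.05
d=cam('top'); im=d['image']; hsv=cv2.cvtColor(im,cv2.COLOR_RGB2HSV)
for n,(x0,x1,y0,y1),lo,hi in (('orange',(170,250,165,250),(8,150,70),(20,255,255)),('white',(175,262,225,310),(0,0,120),(179,60,255)),('wood',(405,480,180,265),(8,40,110),(25,255,255))):
    m=cv2.inRange(hsv[y0:y1,x0:x1],lo,hi); cs=cv2.findContours(m,0,2)[0]; k=max(cs,key=cv2.contourArea)
    b=cv2.boxPoints(cv2.minAreaRect(k))+(x0,y0); P=np.array([back(d,p,.048)[:2] for p in b])
    e=[P[1]-P[0],P[2]-P[1]]; l=[np.linalg.norm(x) for x in e]; a=e[int(l[1]>l[0])]; a=a/np.linalg.norm(a)*np.sign(a[0]); c=P.mean(0)
    print(n,'c',(c*1000).round(),'len',np.round(l,3),'yaw',np.degrees(np.arctan2(a[1],a[0])).round(1),'far',((c+.027*a)*1000).round(1),'near',((c-.027*a)*1000).round(1))
    print('   finder',[(np.round(back(d,o['at'],.03)[:2]*1000).tolist(),round(o['score'],2)) for o in finder.boxes_of('bin_'+n,'top')[:2]], [np.round(o['at']).tolist() for o in finder.boxes_of('bin_'+n,'scene')[:1]])
cv2.imwrite('pics/topb.png',im[:,:,::-1])
E
python3 bins.py; python3 go.py 474 -7.4 210
```

```text
orange c [541. 278.] len [0.128 0.105] yaw -2.8 far [567.9 276.2] near [513.9 278.8]
   finder [([545.0, 283.0], 0.83)] []
white c [406. 253.] len [0.125 0.102] yaw -5.3 far [432.8 250.9] near [379.  255.9]
   finder [([409.0, 259.0], 0.96)] [[281.0, 292.0]]
wood c [ 514. -278.] len [0.099 0.127] yaw 1.0 far [ 540.8 -277.1] near [ 486.8 -278. ]
   finder [([515.0, -274.0], 0.77), ([478.0, 120.0], 0.34)] [[332.0, 254.0]]
t 14.35 tcp [473.6  -7.4  86.3] yaw 2.06 tilt [ 0. -0.] F [-0.2 -1.1  1.3] w 36.2
[474.   -7.4 210. ] shift [   0.4    0.  -123.7]
```

View pics/topb.png

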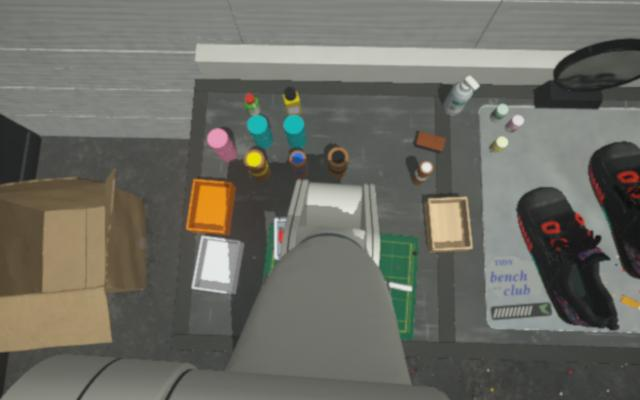

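step_arm:
  plan:
    - [1,[0,0,-15],[0,0,0]]
    - [1,[0,0,-35],[0,0,0]]
    - [1,[0,0,-40],[0,0,0]]
    - [1,[0,0,-35],[0,0,0]]
    - [1,[-1.1,-10,0],[0,0,0]]
    - [1,[-2,-20,0],[0,0,0]]
    - [1,[-3,-30,0],[0,0,0]]
    - [1,[-4,-36,0],[0,0,0]]

```text
clock: 15.15
tcp_pos: [0.4592, 0.0889, 0.2104]
tcp_rot: [[0.999, 0.034, -0.001], [0.034, -0.999, -0.0], [-0.001, -0.0, -1.0]]
ft_force: [0.3, -0.3, -1.0]
grip_width: 0.0361
```

step_arm:
  plan:
    - [1,[-4,-40,0],[0,0,0]]
    - [1,[-4,-40,0],[0,0,0]]
    - [1,[-4,-36,0],[0,0,0]]
    - [1,[-3,-27,0],[0,0,0]]
    - [1,[-2,-17.6,0],[0,0,0]]
    - [1,[-1,-8,0],[0,0,0]]
    - [1,[0,0,0],[0,0,0]]
    - [1,[0,0,0],[0,0,0]]

```text
clock: 15.95
tcp_pos: [0.4356, 0.2554, 0.2108]
tcp_rot: [[0.999, 0.036, -0.001], [0.036, -0.999, -0.001], [-0.001, 0.001, -1.0]]
ft_force: [1.0, 0.5, -1.9]
grip_width: 0.036
```

```bash
python3 go.py 436 256 73
```

```text
t 15.95 tcp [435.6 255.4 210.8] yaw 2.06 tilt [-0.05 -0.04] F [ 1.   0.5 -1.9] w 36.0
[436. 256.  73.] shift [  0.5  -0.6 137.8]
```

step_arm:
  plan:
    - [1,[0.5,-0.6,30],[0,0,0]]
    - [1,[0,0,45],[0,0,0]]
    - [1,[0,0,40],[0,0,0]]
    - [1,[0,0,16],[0,0,0]]
    - [1,[0,0,7],[0,0,0]]
    - [1,[0,0,0],[0,0,0]]
    - [0.4,[0,0,0],[0,0,0]]
    - [0,[0,0,0],[0,0,0]]

```text
clock: 16.75
tcp_pos: [0.4375, 0.257, 0.0747]
tcp_rot: [[0.999, 0.036, 0.002], [0.036, -0.999, 0.001], [0.002, -0.001, -1.0]]
ft_force: [0.4, 0.5, 1.2]
grip_width: 0.0638
```

step_arm:
  plan:
    - [0,[0,0,0],[0,0,0]]
    - [0,[0,0,0],[0,0,0]]
    - [0,[0,0,-20],[0,0,0]]
    - [0,[0,0,-40],[0,0,0]]
    - [0,[0,0,-45],[0,0,0]]
    - [0,[0,0,-33],[0,0,0]]
    - [0,[20,9,0],[0,0,0]]
    - [0,[40,18,0],[0,0,0]]

```text
clock: 17.55
tcp_pos: [0.4968, 0.2327, 0.2135]
tcp_rot: [[0.999, 0.039, 0.002], [0.039, -0.999, 0.001], [0.002, -0.001, -1.0]]
ft_force: [0.9, 0.7, -0.2]
grip_width: 0.0854
```

step_arm:
  plan:
    - [0,[40,18,0],[0,0,0]]
    - [0,[40,18,0],[0,0,0]]
    - [0,[30,14,0],[0,0,0]]
    - [0,[20,9,0],[0,0,0]]
    - [0,[10.2,5,0],[0,0,0]]
    - [0,[0,0,0],[0,0,0]]
    - [0,[0,0,0],[0,0,0]]
    - [0,[0,0,0],[0,0,0]]

```text
clock: 18.35
tcp_pos: [0.6386, 0.1735, 0.2114]
tcp_rot: [[0.999, 0.037, -0.001], [0.037, -0.999, -0.0], [-0.001, -0.0, -1.0]]
ft_force: [-0.2, -1.3, 0.9]
grip_width: 0.0856
```

```bash
python3 go.py 639.4 172.2 66.5; python3 - <<'E'
from h import *
d=cam('scene'); im=d['image'][:,:,::-1]; cv2.imwrite('pics/s6.png',np.vstack([cv2.resize(im[150:330,190:430],None,fx=2.5,fy=2.5)]))
E
```

```text
t 18.35 tcp [638.6 173.5 211.4] yaw 2.11 tilt [-0.04 -0.  ] F [-0.2 -1.3  0.9] w 85.6
[639.4 172.2  66.5] shift [  0.9   1.4 144.9]
```

View pics/s6.png

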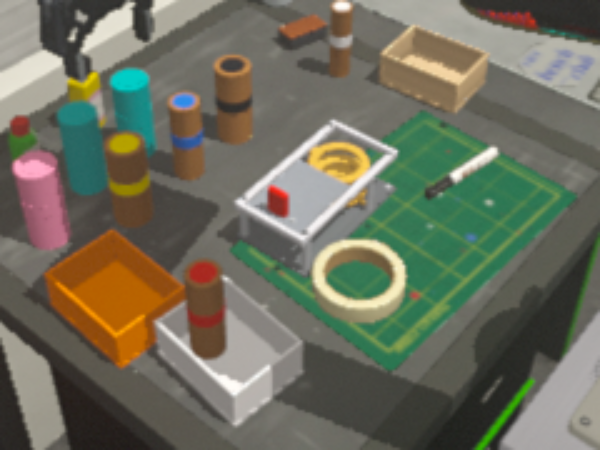

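Red stands in the white bin. Now yellow.

step_arm:
  plan:
    - [0,[0.9,1.4,30],[0,0,0]]
    - [0,[0,0,40],[0,0,0]]
    - [0,[0,0,40],[0,0,0]]
    - [0,[0,0,25],[0,0,0]]
    - [0,[0,0,10],[0,0,0]]
    - [0,[0,0,0],[0,0,0]]
    - [0.3,[0,0,0],[0,0,0]]
    - [0.4,[0,0,0],[0,0,0]]

```text
clock: 19.2
tcp_pos: [0.6419, 0.172, 0.0683]
tcp_rot: [[0.999, 0.036, 0.003], [0.036, -0.999, 0.001], [0.003, -0.001, -1.0]]
ft_force: [1.2, -0.8, 0.6]
grip_width: 0.0592
```

step_arm:
  plan:
    - [1,[0,0,0],[0,0,0]]
    - [1,[0,0,0],[0,0,0]]
    - [1,[0,0,0],[0,0,0]]
    - [1,[0,0,0],[0,0,0]]
    - [1,[0,0,-15],[0,0,0]]
    - [1,[0,0,-30],[0,0,0]]
    - [1,[0,0,-40],[0,0,0]]
    - [1,[0,0,-40],[0,0,0]]

```text
clock: 20.0
tcp_pos: [0.6402, 0.1713, 0.1931]
tcp_rot: [[0.999, 0.036, -0.001], [0.036, -0.999, -0.0], [-0.001, 0.0, -1.0]]
ft_force: [0.1, 0.3, -1.5]
grip_width: 0.0446
```

step_arm:
  plan:
    - [1,[-10,10,-20],[0,0,0]]
    - [1,[-20,20,0],[0,0,0]]
    - [1,[-30,30,0],[0,0,0]]
    - [1,[-34,34.5,0],[0,0,0]]
    - [1,[-34,35,0],[0,0,0]]
    - [1,[-24,24,0],[0,0,0]]
    - [1,[-14,14,0],[0,0,0]]
    - [1,[-6,6,0],[0,0,0]]

```text
clock: 20.8
tcp_pos: [0.4736, -0.0092, 0.2122]
tcp_rot: [[0.999, 0.034, 0.0], [0.034, -0.999, -0.0], [0.0, 0.0, -1.0]]
ft_force: [-0.4, -0.2, -0.8]
grip_width: 0.0446
```

step_arm:
  plan:
    - [1,[0,0,20],[0,0,0]]
    - [1,[0,0,25],[0,0,0]]
    - [1,[0,0,20],[0,0,0]]
    - [1,[0,0,10],[0,0,0]]
    - [1,[0,0,0],[0,0,0]]
    - [1,[0,0,0],[0,0,0]]
    - [1,[0,0,0],[0,0,0]]
    - [1,[0,0,0],[0,0,0]]

```text
clock: 21.6
tcp_pos: [0.4758, -0.008, 0.1372]
tcp_rot: [[0.999, 0.036, 0.002], [0.036, -0.999, -0.0], [0.002, 0.0, -1.0]]
ft_force: [0.9, -0.3, -1.2]
grip_width: 0.0442
```

```bash
python3 edge.py 23 66.5; python3 go.py 473.8 -7.4 126
```

```text
0.012 edge offsets px L,R [np.float64(-1.95), np.float64(2.92)] width 15.9
0.02 edge offsets px L,R [np.float64(0.95), np.float64(2.17)] width 15.9
0.028 edge offsets px L,R [np.float64(1.4), np.float64(1.61)] width 16.0
0.036 edge offsets px L,R [np.float64(3.27), np.float64(-0.63)] width 16.1
0.05 edge offsets px L,R [np.float64(2.58), np.float64(1.03)] width 16.2
0.06 edge offsets px L,R [np.float64(1.58), np.float64(0.54)] width 16.3
px per mm x [-0.281 -0.142] y [-0.218  0.168]
t 21.65 tcp [475.6  -8.  137.1] yaw 2.06 tilt [ 0.09 -0.  ] F [-0.1  0.3 -1. ] w 44.0
[473.8  -7.4 126. ] shift [-1.8 -0.7 11.1]
```

step_arm:
  plan:
    - [1,[0,-0.6,5],[0,0,0]]
    - [1,[0,0,4],[0,0,0]]
    - [1,[0,0,2],[0,0,0]]
    - [1,[0,0,2],[0,0,0]]
    - [1,[0,0,2],[0,0,0]]
    - [1,[0,0,1],[0,0,0]]
    - [1,[0,0,1],[0,0,0]]
    - [1,[0,0,0],[0,0,0]]

```text
clock: 22.45
tcp_pos: [0.475, -0.0074, 0.1192]
tcp_rot: [[0.999, 0.036, -0.0], [0.036, -0.999, 0.0], [-0.0, -0.0, -1.0]]
ft_force: [-0.8, -0.2, -0.9]
grip_width: 0.044
```

```bash
python3 go.py; python3 - <<'E'
from h import *
d=cam('scene'); im=d['image'][:,:,::-1]; x0,y0=275,150
cv2.imwrite('pics/z7.png',cv2.resize(im[y0:y0+80,x0:x0+80],None,fx=7,fy=7,interpolation=cv2.INTER_CUBIC))
E
```

```text
t 22.45 tcp [475.   -7.4 119.2] yaw 2.06 tilt [-0.01  0.  ] F [-0.8 -0.2 -0.9] w 44.0
```

View pics/z7.png

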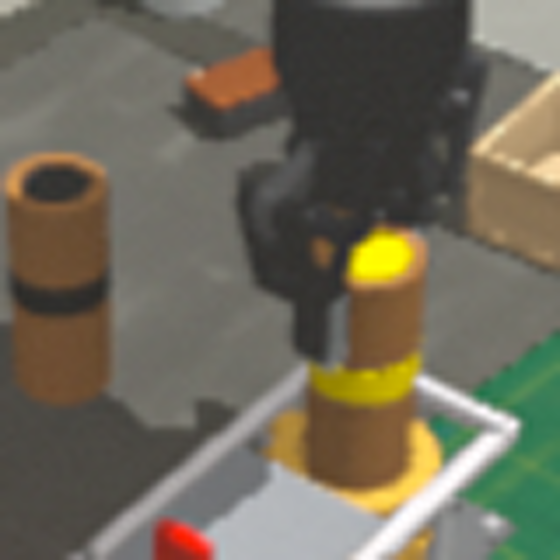

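Yellow's foot is centred in the ring with no contact force. Continuing down.

step_arm:
  plan:
    - [1,[0,0,3],[0,0,0]]
    - [1,[0,0,3],[0,0,0]]
    - [1,[0,0,3],[0,0,0]]
    - [1,[0,0,2],[0,0,0]]
    - [1,[0,0,1],[0,0,0]]
    - [1,[0,0,1],[0,0,0]]
    - [1,[0,0,1],[0,0,0]]
    - [1,[0,0,0],[0,0,0]]

```text
clock: 23.3
tcp_pos: [0.4755, -0.0074, 0.1059]
tcp_rot: [[0.999, 0.036, 0.001], [0.036, -0.999, 0.0], [0.001, -0.0, -1.0]]
ft_force: [-1.7, 0.1, 5.2]
grip_width: 0.0438
```

step_arm:
  plan:
    - [0.25,[0,0,0],[0,0,0]]
    - [0.25,[0,0,0],[0,0,0]]
    - [0.25,[0,0,0],[0,0,0]]
    - [1,[0,0,0],[0,0,0]]
    - [1,[0,0,0],[0,0,0]]
    - [1,[0,0,0],[0,0,0]]
    - [1,[0,0,0],[0,0,0]]
    - [1,[0,0,0],[0,0,0]]

```text
clock: 24.1
tcp_pos: [0.4751, -0.0075, 0.1054]
tcp_rot: [[0.999, 0.036, 0.0], [0.036, -0.999, -0.0], [0.0, 0.0, -1.0]]
ft_force: [0.7, -1.0, 2.6]
grip_width: 0.0442
```

```bash
python3 bins.py; python3 go.py
```

```text
orange c [540. 278.] len [0.129 0.105] yaw -2.7 far [567.2 276.3] near [513.3 278.9]
   finder [([548.0, 276.0], 0.56)] [[237.0, 264.0]]
white c [406. 254.] len [0.125 0.102] yaw -5.2 far [432.6 251.1] near [378.9 256. ]
   finder [([404.0, 246.0], 0.67), ([477.0, 111.0], 0.32)] [[284.0, 293.0]]
wood c [ 514. -277.] len [0.099 0.127] yaw 1.2 far [ 540.9 -276.8] near [ 486.9 -277.9]
   finder [([516.0, -277.0], 0.59)] [[361.0, 175.0]]
t 24.45 tcp [475.1  -7.5 105.4] yaw 2.06 tilt [ 0.01 -0.  ] F [ 0.3 -1.5  1.6] w 43.7
```

step_arm:
  plan:
    - [1,[0,0,-15],[0,0,0]]
    - [1,[0,0,-30],[0,0,0]]
    - [1,[0,0,-35],[0,0,0]]
    - [1,[0,0,-30],[0,0,0]]
    - [1,[4,-10,0],[0,0,0]]
    - [1,[7.5,-20,0],[0,0,0]]
    - [1,[11.3,-30,0],[0,0,0]]
    - [1,[14,-37,0],[0,0,0]]

```text
clock: 25.25
tcp_pos: [0.5077, 0.0916, 0.2142]
tcp_rot: [[0.999, 0.034, -0.002], [0.034, -0.999, -0.0], [-0.002, 0.0, -1.0]]
ft_force: [0.7, 0.3, -1.8]
grip_width: 0.0438
```

step_arm:
  plan:
    - [1,[15,-40,0],[0,0,0]]
    - [1,[15,-40,0],[0,0,0]]
    - [1,[15,-40,0],[0,0,0]]
    - [1,[12,-34,0],[0,0,0]]
    - [1,[9,-22,0],[0,0,0]]
    - [1,[5,-12.7,0],[0,0,0]]
    - [1,[0,0,0],[0,0,0]]
    - [1,[0,0,0],[0,0,0]]

```text
clock: 26.05
tcp_pos: [0.5717, 0.2812, 0.2143]
tcp_rot: [[0.999, 0.036, -0.002], [0.036, -0.999, -0.001], [-0.002, 0.001, -1.0]]
ft_force: [-0.0, -0.0, -0.6]
grip_width: 0.0443
```

```bash
python3 go.py 573 282 73
```

```text
t 26.05 tcp [571.7 281.2 214.3] yaw 2.06 tilt [-0.1  -0.06] F [-0.  -0.  -0.6] w 44.3
[573. 282.  73.] shift [  1.6  -0.9 141.3]
```

step_arm:
  plan:
    - [1,[1,-0.9,30],[0,0,0]]
    - [1,[0,0,45],[0,0,0]]
    - [1,[0,0,40],[0,0,0]]
    - [1,[0,0,18],[0,0,0]]
    - [1,[0,0,8],[0,0,0]]
    - [1,[0,0,0],[0,0,0]]
    - [0.3,[0,0,0],[0,0,0]]
    - [0.1,[0,0,0],[0,0,0]]

```text
clock: 26.85
tcp_pos: [0.5746, 0.2831, 0.0762]
tcp_rot: [[0.999, 0.036, 0.003], [0.036, -0.999, 0.001], [0.003, -0.001, -1.0]]
ft_force: [0.7, 1.0, -0.3]
grip_width: 0.0715
```

step_arm:
  plan:
    - [0,[0,0,0],[0,0,0]]
    - [0,[0,0,0],[0,0,0]]
    - [0,[0,0,-20],[0,0,0]]
    - [0,[0,0,-40],[0,0,0]]
    - [0,[0,0,-45],[0,0,0]]
    - [0,[0,0,-36],[0,0,0]]
    - [0,[6,20,0],[0,0,0]]
    - [0,[11,38,0],[0,0,0]]

```text
clock: 27.65
tcp_pos: [0.5932, 0.2273, 0.2179]
tcp_rot: [[0.999, 0.039, 0.004], [0.039, -0.999, 0.002], [0.004, -0.002, -1.0]]
ft_force: [0.6, -0.9, -0.1]
grip_width: 0.0858
```

step_arm:
  plan:
    - [0,[13,42,0],[0,0,0]]
    - [0,[13,42,0],[0,0,0]]
    - [0,[10,35,0],[0,0,0]]
    - [0,[6,21,0],[0,0,0]]
    - [0,[4.1,12.7,0],[0,0,0]]
    - [0,[0,0,0],[0,0,0]]
    - [0,[0,0,0],[0,0,0]]
    - [0,[0,0,0],[0,0,0]]

```text
clock: 28.45
tcp_pos: [0.6437, 0.0759, 0.2153]
tcp_rot: [[0.999, 0.037, -0.0], [0.037, -0.999, 0.0], [-0.0, -0.0, -1.0]]
ft_force: [-0.5, -0.8, -0.8]
grip_width: 0.0854
```

```bash
python3 go.py 643.6 73.7 66.5; python3 - <<'E'
from h import *
d=cam('scene'); im=d['image'][:,:,::-1]; cv2.imwrite('pics/s8.png',np.vstack([cv2.resize(im[150:330,190:430],None,fx=2.5,fy=2.5)]))
E
```

```text
t 28.45 tcp [643.7  75.9 215.3] yaw 2.13 tilt [-0.01  0.01] F [-0.5 -0.8 -0.8] w 85.4
[643.6  73.7  66.5] shift [ -0.2   2.2 148.8]
```

View pics/s8.png

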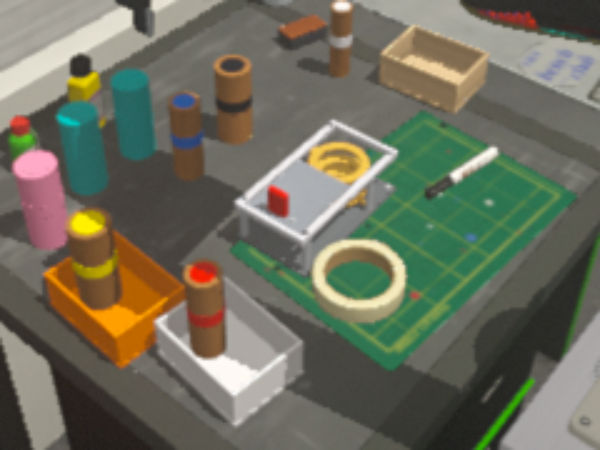

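Yellow stands in the orange bin. Now blue.

step_arm:
  plan:
    - [0,[-1.2,2.2,30],[0,0,0]]
    - [0,[0,0,40],[0,0,0]]
    - [0,[0,0,40],[0,0,0]]
    - [0,[0,0,27],[0,0,0]]
    - [0,[0,0,12],[0,0,0]]
    - [0,[0,0,0],[0,0,0]]
    - [0.3,[0,0,0],[0,0,0]]
    - [0.45,[0,0,0],[0,0,0]]

```text
clock: 29.3
tcp_pos: [0.6443, 0.0727, 0.0682]
tcp_rot: [[0.999, 0.036, 0.003], [0.036, -0.999, 0.0], [0.003, -0.0, -1.0]]
ft_force: [0.4, -0.0, 1.1]
grip_width: 0.0589
```

step_arm:
  plan:
    - [1,[0,0,0],[0,0,0]]
    - [1,[0,0,0],[0,0,0]]
    - [1,[0,0,0],[0,0,0]]
    - [1,[0,0,0],[0,0,0]]
    - [1,[0,0,-15],[0,0,0]]
    - [1,[0,0,-30],[0,0,0]]
    - [1,[0,0,-40],[0,0,0]]
    - [1,[0,0,-40],[0,0,0]]

```text
clock: 30.1
tcp_pos: [0.6424, 0.0722, 0.1929]
tcp_rot: [[0.999, 0.036, -0.001], [0.036, -0.999, -0.0], [-0.001, 0.0, -1.0]]
ft_force: [0.7, 1.1, -0.7]
grip_width: 0.0359
```

step_arm:
  plan:
    - [1,[-10,4,-20],[0,0,0]]
    - [1,[-20,9,0],[0,0,0]]
    - [1,[-30,13,0],[0,0,0]]
    - [1,[-35,15,0],[0,0,0]]
    - [1,[-34,15,0],[0,0,0]]
    - [1,[-24,10,0],[0,0,0]]
    - [1,[-14,6,0],[0,0,0]]
    - [1,[-6,3,0],[0,0,0]]

```text
clock: 30.9
tcp_pos: [0.472, -0.0092, 0.2119]
tcp_rot: [[0.999, 0.035, 0.0], [0.035, -0.999, 0.0], [0.0, 0.0, -1.0]]
ft_force: [0.6, -1.0, -0.9]
grip_width: 0.0365
```

step_arm:
  plan:
    - [1,[0,0,20],[0,0,0]]
    - [1,[0,0,25],[0,0,0]]
    - [1,[0,0,25],[0,0,0]]
    - [1,[0,0,10],[0,0,0]]
    - [1,[0,0,0],[0,0,0]]
    - [1,[0,0,0],[0,0,0]]
    - [1,[0,0,0],[0,0,0]]
    - [1,[0,0,0],[0,0,0]]

```text
clock: 31.7
tcp_pos: [0.4736, -0.0088, 0.1323]
tcp_rot: [[0.999, 0.036, 0.002], [0.036, -0.999, -0.0], [0.002, 0.0, -1.0]]
ft_force: [0.1, -0.3, -1.7]
grip_width: 0.0358
```

```bash
python3 edge.py 19 67; python3 go.py 474 -7.4 126
```

```text
0.012 edge offsets px L,R [np.float64(-0.94), np.float64(1.89)] width 13.1
0.02 edge offsets px L,R [np.float64(-1.86), np.float64(4.96)] width 13.1
0.028 edge offsets px L,R [np.float64(-1.36), np.float64(1.96)] width 13.2
0.036 edge offsets px L,R [np.float64(-0.02), np.float64(0.87)] width 13.2
0.05 edge offsets px L,R [np.float64(0.65), np.float64(0.21)] width 13.4
0.06 edge offsets px L,R [np.float64(2.9), np.float64(-2.46)] width 13.4
px per mm x [-0.281 -0.143] y [-0.217  0.168]
t 31.75 tcp [473.5  -8.8 132.2] yaw 2.06 tilt [ 0.1 -0. ] F [-0.  -0.6 -1.2] w 36.0
[474.   -7.4 126. ] shift [ 0.6 -1.4  6.2]
```

step_arm:
  plan:
    - [1,[0.4,-1.4,5],[0,0,0]]
    - [1,[0,0,6],[0,0,0]]
    - [1,[0,0,6],[0,0,0]]
    - [1,[0,0,4],[0,0,0]]
    - [1,[0,0,3],[0,0,0]]
    - [1,[0,0,3],[0,0,0]]
    - [1,[0,0,2],[0,0,0]]
    - [1,[0,0,0],[0,0,0]]

```text
clock: 32.55
tcp_pos: [0.473, -0.0074, 0.1021]
tcp_rot: [[0.999, 0.036, -0.0], [0.036, -0.999, 0.0], [-0.0, -0.0, -1.0]]
ft_force: [-0.3, 0.2, -1.3]
grip_width: 0.0362
```

Blue has passed the middle ring with no contact force. Next: the seating, the regrip and a bin check.

step_arm:
  plan:
    - [1,[0,0,4],[0,0,0]]
    - [1,[0,0,4],[0,0,0]]
    - [1,[0,0,3],[0,0,0]]
    - [1,[0,0,2],[0,0,0]]
    - [1,[0,0,1],[0,0,0]]
    - [1,[0,0,1],[0,0,0]]
    - [1,[0,0,0.5],[0,0,0]]
    - [1,[0,0,0],[0,0,0]]

```text
clock: 33.35
tcp_pos: [0.4735, -0.0074, 0.0872]
tcp_rot: [[0.999, 0.036, 0.001], [0.036, -0.999, 0.0], [0.001, 0.0, -1.0]]
ft_force: [-0.1, 0.4, 5.1]
grip_width: 0.0358
```

step_arm:
  plan:
    - [0.35,[0,0,0],[0,0,0]]
    - [0.35,[0,0,0],[0,0,0]]
    - [0.35,[0,0,0],[0,0,0]]
    - [1,[0,0,0],[0,0,0]]
    - [1,[0,0,0],[0,0,0]]
    - [1,[0,0,0],[0,0,0]]
    - [1,[0,0,0],[0,0,0]]
    - [1,[0,0,0],[0,0,0]]

```text
clock: 34.15
tcp_pos: [0.4732, -0.0075, 0.0869]
tcp_rot: [[0.999, 0.036, 0.0], [0.036, -0.999, -0.0], [0.0, 0.0, -1.0]]
ft_force: [0.0, -0.5, 2.4]
grip_width: 0.0363
```

```bash
python3 bins.py; python3 go.py 473 -7.4 211 382 260 211
```

```text
orange c [540. 278.] len [0.129 0.105] yaw -2.7 far [567.3 276.3] near [513.4 278.8]
   finder [([527.0, 271.0], 0.9)] [[240.0, 269.0]]
white c [406. 253.] len [0.125 0.102] yaw -5.3 far [432.8 250.9] near [379.  255.9]
   finder [([400.0, 249.0], 0.67)] [[287.0, 295.0]]
wood c [ 514. -277.] len [0.099 0.127] yaw 1.5 far [ 540.6 -276.5] near [ 486.7 -277.9]
   finder [([521.0, -274.0], 0.67)] [[360.0, 174.0]]
t 34.5 tcp [473.2  -7.4  86.9] yaw 2.06 tilt [ 0.01 -0.  ] F [-1.  -1.2  2. ] w 36.1
[473.   -7.4 211. ] shift [  -0.2   -0.  -124.1]
[382. 260. 211.] shift [ -81.3 -270.5   -0. ]
```

step_arm:
  plan:
    - [1,[0,0,-15],[0,0,0]]
    - [1,[0,0,-35],[0,0,0]]
    - [1,[0,0,-40],[0,0,0]]
    - [1,[0,0,-35],[0,0,0]]
    - [1,[-3,-10,0],[0,0,0]]
    - [1,[-6,-20,0],[0,0,0]]
    - [1,[-9,-30,0],[0,0,0]]
    - [1,[-11,-37,0],[0,0,0]]

```text
clock: 35.3
tcp_pos: [0.4397, 0.0891, 0.211]
tcp_rot: [[0.999, 0.034, -0.001], [0.034, -0.999, 0.0], [-0.001, -0.0, -1.0]]
ft_force: [-0.3, 0.6, -0.7]
grip_width: 0.0363
```

step_arm:
  plan:
    - [1,[-12,-40,0],[0,0,0]]
    - [1,[-12,-40,0],[0,0,0]]
    - [1,[-11,-37,0],[0,0,0]]
    - [1,[-9,-30,0],[0,0,0]]
    - [1,[-5.3,-17.5,0],[0,0,0]]
    - [1,[-3,-9,0],[0,0,0]]
    - [1,[0,0,0],[0,0,0]]
    - [1,[0,0,0],[0,0,0]]

```text
clock: 36.1
tcp_pos: [0.3819, 0.2594, 0.2113]
tcp_rot: [[0.999, 0.036, -0.001], [0.036, -0.999, -0.001], [-0.001, 0.001, -1.0]]
ft_force: [-0.3, 0.6, -0.7]
grip_width: 0.0362
```

```bash
python3 go.py 382 259 73 382 259 211 629.6 -211.9 211
```

```text
t 36.1 tcp [381.9 259.4 211.3] yaw 2.07 tilt [-0.05 -0.04] F [-0.3  0.6 -0.7] w 36.2
[382. 259.  73.] shift [  0.2   0.3 138.3]
[382. 259. 211.] shift [-1.00e-01  1.00e-01 -1.38e+02]
[ 629.6 -211.9  211. ] shift [2.305e+02 4.795e+02 1.000e-01]
```

step_arm:
  plan:
    - [1,[0,0,30],[0,0,0]]
    - [1,[0,0,45],[0,0,0]]
    - [1,[0,0,40],[0,0,0]]
    - [1,[0,0,16],[0,0,0]]
    - [1,[0,0,7],[0,0,0]]
    - [1,[0,0,0],[0,0,0]]
    - [0.4,[0,0,0],[0,0,0]]
    - [0.1,[0,0,0],[0,0,0]]

```text
clock: 36.9
tcp_pos: [0.3832, 0.2604, 0.075]
tcp_rot: [[0.999, 0.036, 0.002], [0.036, -0.999, 0.001], [0.002, -0.001, -1.0]]
ft_force: [0.1, 0.4, -0.4]
grip_width: 0.0642
```

step_arm:
  plan:
    - [0,[0,0,0],[0,0,0]]
    - [0,[0,0,0],[0,0,0]]
    - [0,[0,0,-20],[0,0,0]]
    - [0,[0,0,-40],[0,0,0]]
    - [0,[0,0,-45],[0,0,0]]
    - [0,[0,0,-33],[0,0,0]]
    - [0,[10,20,0],[0,0,0]]
    - [0,[18,38,0],[0,0,0]]

```text
clock: 37.7
tcp_pos: [0.4129, 0.2042, 0.2138]
tcp_rot: [[0.999, 0.04, 0.004], [0.04, -0.999, 0.002], [0.004, -0.002, -1.0]]
ft_force: [0.8, 0.4, -0.6]
grip_width: 0.0854
```

step_arm:
  plan:
    - [0,[20,42,0],[0,0,0]]
    - [0,[20,42,0],[0,0,0]]
    - [0,[20,42,0],[0,0,0]]
    - [0,[20,42,0],[0,0,0]]
    - [0,[20,42,0],[0,0,0]]
    - [0,[20,42,0],[0,0,0]]
    - [0,[20,42,0],[0,0,0]]
    - [0,[20,42,0],[0,0,0]]

```text
clock: 38.5
tcp_pos: [0.5848, -0.1288, 0.2122]
tcp_rot: [[0.999, 0.036, 0.0], [0.036, -0.999, -0.0], [0.0, 0.0, -1.0]]
ft_force: [0.5, -0.2, -0.6]
grip_width: 0.0852
```

step_arm:
  plan:
    - [0,[18,38,0],[0,0,0]]
    - [0,[14,28,0],[0,0,0]]
    - [0,[7,13,0],[0,0,0]]
    - [0,[3.5,6.5,0],[0,0,0]]
    - [0,[0,0,0],[0,0,0]]
    - [0,[0,0,0],[0,0,0]]
    - [0,[0,0,0],[0,0,0]]
    - [0,[0,0,0],[0,0,0]]

```text
clock: 39.3
tcp_pos: [0.6295, -0.2098, 0.212]
tcp_rot: [[0.999, 0.037, -0.0], [0.037, -0.999, 0.0], [-0.0, -0.0, -1.0]]
ft_force: [-0.0, 0.6, 0.2]
grip_width: 0.0855
```

```bash
python3 go.py 628.6 -211.9 66.5 628.6 -211.9 211 472.8 -7.4 211; python3 - <<'E'
from h import *
d=cam('scene'); im=d['image'][:,:,::-1]; cv2.imwrite('pics/s9.png',np.vstack([cv2.resize(im[150:330,190:430],None,fx=2.5,fy=2.5)]))
E
```

```text
t 39.3 tcp [ 629.5 -209.8  212. ] yaw 2.12 tilt [-0.01  0.01] F [-0.   0.6  0.2] w 85.5
[ 628.6 -211.9   66.5] shift [ -1.    2.1 145.5]
[ 628.6 -211.9  211. ] shift [  -0.    -0.  -144.5]
[472.8  -7.4 211. ] shift [-1.481e+02 -2.101e+02  1.000e-01]
```

View pics/s9.png

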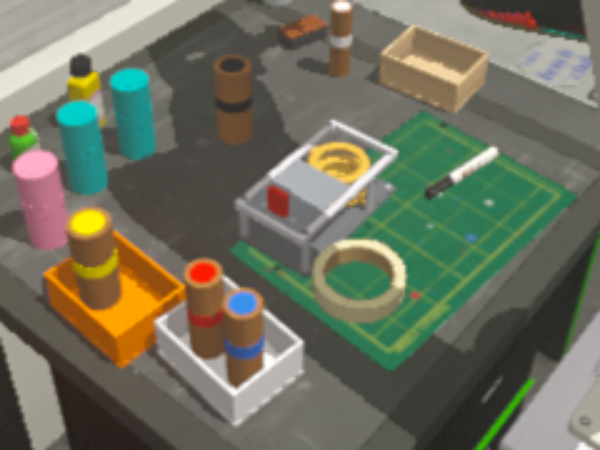

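Red and blue both stand in the white bin. Now white.

step_arm:
  plan:
    - [0,[-1,1.3,30],[0,0,0]]
    - [0,[0,0,40],[0,0,0]]
    - [0,[0,0,40],[0,0,0]]
    - [0,[0,0,25],[0,0,0]]
    - [0,[0,0,10],[0,0,0]]
    - [0.3,[0,0,0],[0,0,0]]
    - [0.45,[0,0,0],[0,0,0]]
    - [0.55,[0,0,0],[0,0,0]]

```text
clock: 40.15
tcp_pos: [0.6301, -0.2126, 0.0688]
tcp_rot: [[0.999, 0.036, 0.003], [0.036, -0.999, -0.001], [0.003, 0.001, -1.0]]
ft_force: [0.6, 0.5, -0.5]
grip_width: 0.0442
```

step_arm:
  plan:
    - [1,[0,0,0],[0,0,0]]
    - [1,[0,0,0],[0,0,0]]
    - [1,[0,0,0],[0,0,0]]
    - [1,[0,0,0],[0,0,0]]
    - [1,[0,0,-15],[0,0,0]]
    - [1,[0,0,-30],[0,0,0]]
    - [1,[0,0,-40],[0,0,0]]
    - [1,[0,0,-40],[0,0,0]]

```text
clock: 40.95
tcp_pos: [0.6282, -0.212, 0.1936]
tcp_rot: [[0.999, 0.036, -0.001], [0.036, -0.999, 0.0], [-0.001, -0.0, -1.0]]
ft_force: [-0.2, -1.1, -0.9]
grip_width: 0.0281
```

step_arm:
  plan:
    - [1,[-7,-10,-20],[0,0,0]]
    - [1,[-18,-25,0],[0,0,0]]
    - [1,[-27,-38,0],[0,0,0]]
    - [1,[-30,-43,0],[0,0,0]]
    - [1,[-28,-40,0],[0,0,0]]
    - [1,[-20,-29,0],[0,0,0]]
    - [1,[-12,-17,0],[0,0,0]]
    - [1,[-6,-8,0],[0,0,0]]

```text
clock: 41.75
tcp_pos: [0.4735, -0.0083, 0.2126]
tcp_rot: [[0.999, 0.037, 0.0], [0.037, -0.999, 0.0], [0.0, -0.0, -1.0]]
ft_force: [0.7, -0.3, -2.0]
grip_width: 0.0281
```

step_arm:
  plan:
    - [1,[0,0,20],[0,0,0]]
    - [1,[0,0,25],[0,0,0]]
    - [1,[0,0,25],[0,0,0]]
    - [1,[0,0,10],[0,0,0]]
    - [1,[0,0,0],[0,0,0]]
    - [1,[0,0,0],[0,0,0]]
    - [1,[0,0,0],[0,0,0]]
    - [1,[0,0,0],[0,0,0]]

```text
clock: 42.55
tcp_pos: [0.4756, -0.0097, 0.1328]
tcp_rot: [[0.999, 0.036, 0.002], [0.036, -0.999, -0.0], [0.002, 0.0, -1.0]]
ft_force: [0.1, -0.5, -0.7]
grip_width: 0.0284
```

```bash
python3 edge.py 15 67; python3 go.py 473.5 -7.4 126
```

```text
0.012 edge offsets px L,R [np.float64(-0.24), np.float64(1.48)] width 10.3
0.02 edge offsets px L,R [np.float64(-1.4), np.float64(1.82)] width 10.4
0.028 edge offsets px L,R [np.float64(0.3), np.float64(1.41)] width 10.4
0.036 edge offsets px L,R [np.float64(0.28), np.float64(1.01)] width 10.4
0.05 edge offsets px L,R [np.float64(3.58), np.float64(0.11)] width 10.5
0.06 edge offsets px L,R [np.float64(2.16), np.float64(1.22)] width 10.6
px per mm x [-0.28  -0.142] y [-0.217  0.168]
t 42.6 tcp [475.4  -9.7 132.7] yaw 2.05 tilt [ 0.09 -0.  ] F [ 0.  -0.8 -1.2] w 28.0
[473.5  -7.4 126. ] shift [-1.8 -2.4  6.7]
```

step_arm:
  plan:
    - [1,[-1.2,-2.4,5],[0,0,0]]
    - [1,[0,0,10],[0,0,0]]
    - [1,[0,0,10],[0,0,0]]
    - [1,[0,0,8],[0,0,0]]
    - [1,[0,0,5],[0,0,0]]
    - [1,[0,0,3],[0,0,0]]
    - [1,[0,0,0],[0,0,0]]
    - [1,[0,0,0],[0,0,0]]

```text
clock: 43.4
tcp_pos: [0.4737, -0.0073, 0.0909]
tcp_rot: [[0.999, 0.036, 0.0], [0.036, -0.999, 0.0], [0.0, -0.0, -1.0]]
ft_force: [-0.3, -0.2, -1.0]
grip_width: 0.0282
```

step_arm:
  plan:
    - [1,[0,0,2],[0,0,0]]
    - [1,[0,0,2],[0,0,0]]
    - [1,[0,0,1],[0,0,0]]
    - [1,[0,0,1],[0,0,0]]
    - [1,[0,0,1],[0,0,0]]
    - [1,[0,0,0],[0,0,0]]
    - [1,[0,0,0],[0,0,0]]
    - [1,[0,0,0],[0,0,0]]

```text
clock: 44.2
tcp_pos: [0.4736, -0.0073, 0.0839]
tcp_rot: [[0.999, 0.036, 0.0], [0.036, -0.999, -0.0], [0.0, 0.0, -1.0]]
ft_force: [0.6, -0.5, -0.1]
grip_width: 0.0282
```

White has passed into the bottom ring. Down to the base.

step_arm:
  plan:
    - [1,[0,0,3],[0,0,0]]
    - [1,[0,0,3],[0,0,0]]
    - [1,[0,0,2],[0,0,0]]
    - [1,[0,0,1],[0,0,0]]
    - [1,[0,0,1],[0,0,0]]
    - [1,[0,0,1],[0,0,0]]
    - [1,[0,0,0.5],[0,0,0]]
    - [1,[0,0,0],[0,0,0]]

```text
clock: 45.0
tcp_pos: [0.4743, -0.0071, 0.0742]
tcp_rot: [[0.999, 0.036, 0.001], [0.036, -0.999, 0.0], [0.001, -0.0, -1.0]]
ft_force: [-5.3, 1.9, 26.3]
grip_width: 0.0282
```

step_arm:
  plan:
    - [0.4,[0,0,0],[0,0,0]]
    - [0.4,[0,0,0],[0,0,0]]
    - [0.4,[0,0,0],[0,0,0]]
    - [0.4,[0,0,0],[0,0,0]]
    - [1,[0,0,0],[0,0,0]]
    - [1,[0,0,0],[0,0,0]]
    - [1,[0,0,0],[0,0,0]]
    - [1,[0,0,0],[0,0,0]]

```text
clock: 45.8
tcp_pos: [0.4734, -0.0073, 0.0722]
tcp_rot: [[0.999, 0.036, -0.0], [0.036, -0.999, -0.0], [-0.0, 0.0, -1.0]]
ft_force: [0.1, -1.2, -0.6]
grip_width: 0.0282
```

```bash
python3 bins.py; python3 go.py 473.3 -7.4 203 517 -283 203; python3 - <<'E'
from h import *
d=cam('scene'); im=d['image'][:,:,::-1]
cv2.imwrite('pics/s10.png',cv2.resize(im[140:330,190:430],None,fx=3,fy=3,interpolation=cv2.INTER_CUBIC))
E
```

```text
orange c [540. 278.] len [0.129 0.105] yaw -2.7 far [567.2 276.3] near [513.3 278.9]
   finder [([527.0, 268.0], 0.66)] [[238.0, 266.0]]
white c [406. 253.] len [0.126 0.102] yaw -5.4 far [432.9 250.7] near [379.2 255.8]
   finder [([410.0, 240.0], 0.81)] [[277.0, 296.0]]
wood c [ 514. -278.] len [0.099 0.127] yaw 1.0 far [ 540.8 -277. ] near [ 486.8 -278. ]
   finder [([515.0, -280.0], 0.59)] [[362.0, 176.0]]
t 46.15 tcp [473.5  -7.3  72.3] yaw 2.06 tilt [-0. -0.] F [-0.  -0.4 -1.1] w 28.0
[473.3  -7.4 203. ] shift [-2.000e-01  1.000e-01 -1.307e+02]
[ 517. -283.  203.] shift [ 33.8 277.   -0. ]
```

View pics/s10.png

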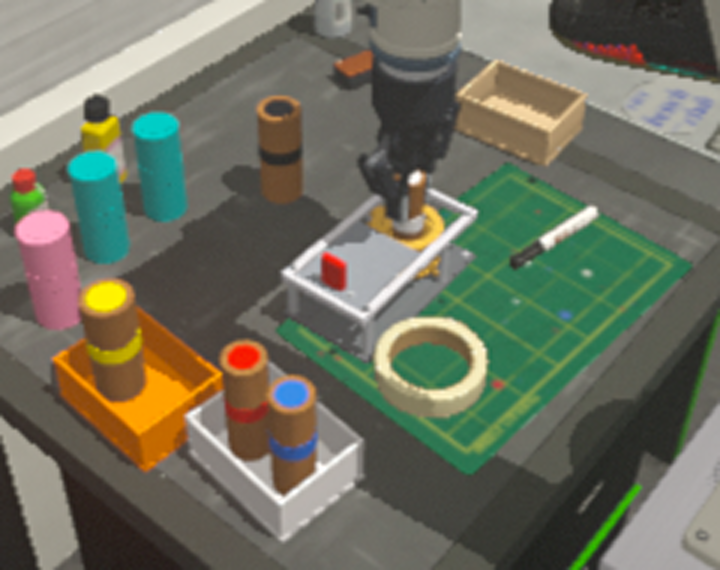

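White reached the base. Taking it to the plywood bin.

step_arm:
  plan:
    - [1,[0,0,-15],[0,0,0]]
    - [1,[0,0,-35],[0,0,0]]
    - [1,[0,0,-40],[0,0,0]]
    - [1,[0,0,-40],[0,0,0]]
    - [1,[1.3,10,0],[0,0,0]]
    - [1,[2.4,20,0],[0,0,0]]
    - [1,[3.6,30,0],[0,0,0]]
    - [1,[4.6,38,0],[0,0,0]]

```text
clock: 47.0
tcp_pos: [0.4884, -0.1052, 0.2015]
tcp_rot: [[0.999, 0.038, -0.001], [0.038, -0.999, 0.0], [-0.001, -0.0, -1.0]]
ft_force: [1.1, -0.4, -0.6]
grip_width: 0.0276
```

step_arm:
  plan:
    - [1,[5,40,0],[0,0,0]]
    - [1,[5,40,0],[0,0,0]]
    - [1,[4.6,38,0],[0,0,0]]
    - [1,[3.8,31,0],[0,0,0]]
    - [1,[2.3,19,0],[0,0,0]]
    - [1,[1.2,10,0],[0,0,0]]
    - [1,[0,0,0],[0,0,0]]
    - [1,[0,0,0],[0,0,0]]

```text
clock: 47.8
tcp_pos: [0.5168, -0.2808, 0.2019]
tcp_rot: [[0.999, 0.036, -0.001], [0.036, -0.999, 0.001], [-0.001, -0.001, -1.0]]
ft_force: [0.4, 0.1, -1.3]
grip_width: 0.028
```

```bash
python3 bins.py|grep -v finder; python3 go.py 517 -282 72 517 -282 210 648.7 -16.1 210
```

```text
orange c [541. 278.] len [0.13  0.105] yaw -2.4 far [567.9 277. ] near [513.9 279.2]
white c [406. 251.] len [0.126 0.107] yaw -4.6 far [433.1 249.3] near [379.3 253.6]
wood c [ 513. -277.] len [0.101 0.126] yaw 0.4 far [ 540.  -276.5] near [ 486.  -276.9]
t 48.15 tcp [ 517.3 -281.3  202.5] yaw 2.11 tilt [ 0.01 -0.  ] F [ 0.8 -0.3 -0.4] w 28.0
[ 517. -282.   72.] shift [ -0.4   0.7 130.5]
[ 517. -282.  210.] shift [   0.    0. -138.]
[648.7 -16.1 210. ] shift [ 141.4 -260.9    0. ]
```

step_arm:
  plan:
    - [1,[0,0,30],[0,0,0]]
    - [1,[0,0,45],[0,0,0]]
    - [1,[0,0,35],[0,0,0]]
    - [1,[0,0,14],[0,0,0]]
    - [1,[0,0,5],[0,0,0]]
    - [1,[0,0,0],[0,0,0]]
    - [0.5,[0,0,0],[0,0,0]]
    - [0.1,[0,0,0],[0,0,0]]

```text
clock: 48.95
tcp_pos: [0.5184, -0.2826, 0.0751]
tcp_rot: [[0.999, 0.036, 0.003], [0.036, -0.999, -0.002], [0.003, 0.002, -1.0]]
ft_force: [0.6, -0.2, 0.6]
grip_width: 0.0558
```

step_arm:
  plan:
    - [0,[0,0,0],[0,0,0]]
    - [0,[0,0,0],[0,0,0]]
    - [0,[0,0,-20],[0,0,0]]
    - [0,[0,0,-40],[0,0,0]]
    - [0,[0,0,-45],[0,0,0]]
    - [0,[0,0,-33],[0,0,0]]
    - [0,[10,-19,0],[0,0,0]]
    - [0,[18,-33,0],[0,0,0]]

```text
clock: 49.75
tcp_pos: [0.5438, -0.2302, 0.2135]
tcp_rot: [[0.999, 0.033, 0.003], [0.033, -0.999, -0.002], [0.003, 0.002, -1.0]]
ft_force: [0.4, -0.3, -0.9]
grip_width: 0.0855
```

step_arm:
  plan:
    - [0,[21,-39,0],[0,0,0]]
    - [0,[22,-40,0],[0,0,0]]
    - [0,[22,-40,0],[0,0,0]]
    - [0,[20,-38,0],[0,0,0]]
    - [0,[15,-28,0],[0,0,0]]
    - [0,[9,-16,0],[0,0,0]]
    - [0,[4,-8,0],[0,0,0]]
    - [0,[0,0,0],[0,0,0]]

```text
clock: 50.55
tcp_pos: [0.6488, -0.0158, 0.2112]
tcp_rot: [[0.999, 0.037, -0.0], [0.037, -0.999, -0.0], [-0.0, 0.0, -1.0]]
ft_force: [0.3, -0.8, 0.3]
grip_width: 0.0855
```

```bash
python3 - <<'E'
from h import *
d=cam('scene'); cv2.imwrite('pics/s11.png',d['image'][:,:,::-1])
for q in('core_white','core_black'): print(q,[(np.round(o['at'],1).tolist(),round(o['score'],2)) for o in finder.boxes_of(q,'scene')[:2]])
print(proj(d,[[.516,-.282,.059],[.6495,-.0161,.055]]))
E
python3 go.py 648.7 -16.1 66.5 648.7 -16.1 211 474 -7.4 211
```

```text
core_white [([364.0, 162.9], 0.52)]
core_black [([283.9, 189.9], 0.95), ([228.2, 253.5], 0.71)]
[[364.43022036 168.22420268]
 [282.99025989 189.95667393]]
t 50.7 tcp [648.2 -17.4 211.3] yaw 1.99 tilt [-0.03 -0.02] F [ 0.7 -0.8 -0.2] w 85.0
[648.7 -16.1  66.5] shift [  0.6  -1.3 144.8]
[648.7 -16.1 211. ] shift [-1.000e-01  0.000e+00 -1.445e+02]
[474.   -7.4 211. ] shift [-1.743e+02 -1.480e+01  1.000e-01]
```

step_arm:
  plan:
    - [0,[0,-0.8,30],[0,0,0]]
    - [0,[0,0,40],[0,0,0]]
    - [0,[0,0,40],[0,0,0]]
    - [0,[0,0,25],[0,0,0]]
    - [0,[0,0,10],[0,0,0]]
    - [0,[0,0,0],[0,0,0]]
    - [0.3,[0,0,0],[0,0,0]]
    - [0.4,[0,0,0],[0,0,0]]

```text
clock: 51.5
tcp_pos: [0.6501, -0.0155, 0.0683]
tcp_rot: [[0.999, 0.036, 0.003], [0.036, -0.999, -0.0], [0.003, 0.0, -1.0]]
ft_force: [0.4, -1.2, 0.3]
grip_width: 0.0587
```

step_arm:
  plan:
    - [1,[0,0,0],[0,0,0]]
    - [1,[0,0,0],[0,0,0]]
    - [1,[0,0,0],[0,0,0]]
    - [1,[0,0,0],[0,0,0]]
    - [1,[0,0,-15],[0,0,0]]
    - [1,[0,0,-30],[0,0,0]]
    - [1,[0,0,-40],[0,0,0]]
    - [1,[0,0,-40],[0,0,0]]

```text
clock: 52.3
tcp_pos: [0.6482, -0.0151, 0.1933]
tcp_rot: [[0.999, 0.036, -0.001], [0.036, -0.999, 0.0], [-0.001, -0.0, -1.0]]
ft_force: [0.8, -0.3, -0.5]
grip_width: 0.0442
```

step_arm:
  plan:
    - [1,[-10,0,-20],[0,0,0]]
    - [1,[-20,-2,0],[0,0,0]]
    - [1,[-30,-3,0],[0,0,0]]
    - [1,[-35,-3,0],[0,0,0]]
    - [1,[-34,-3,0],[0,0,0]]
    - [1,[-24,-2,0],[0,0,0]]
    - [1,[-14,-1,0],[0,0,0]]
    - [1,[-7,-0.8,0],[0,0,0]]

```text
clock: 53.1
tcp_pos: [0.4736, -0.0066, 0.2121]
tcp_rot: [[0.999, 0.036, 0.001], [0.036, -0.999, -0.0], [0.001, 0.0, -1.0]]
ft_force: [0.3, 0.3, -1.5]
grip_width: 0.044
```

step_arm:
  plan:
    - [1,[0,0,20],[0,0,0]]
    - [1,[0,0,25],[0,0,0]]
    - [1,[0,0,20],[0,0,0]]
    - [1,[0,0,10],[0,0,0]]
    - [1,[0,0,0],[0,0,0]]
    - [1,[0,0,0],[0,0,0]]
    - [1,[0,0,0],[0,0,0]]
    - [1,[0,0,0],[0,0,0]]

```text
clock: 53.9
tcp_pos: [0.475, -0.0067, 0.1372]
tcp_rot: [[0.999, 0.036, 0.002], [0.036, -0.999, -0.0], [0.002, 0.0, -1.0]]
ft_force: [0.2, 1.1, -0.8]
grip_width: 0.044
```

```bash
python3 edge.py 23 67; python3 go.py 474 -7.4 126
```

```text
0.012 edge offsets px L,R [np.float64(-1.72), np.float64(2.87)] width 15.9
0.02 edge offsets px L,R [np.float64(-1.25), np.float64(2.57)] width 15.9
0.028 edge offsets px L,R [np.float64(0.64), np.float64(1.8)] width 16.0
0.036 edge offsets px L,R [np.float64(0.85), np.float64(-1.41)] width 16.1
0.05 edge offsets px L,R [np.float64(0.42), np.float64(0.55)] width 16.2
0.06 edge offsets px L,R [np.float64(1.72), np.float64(0.53)] width 16.3
px per mm x [-0.282 -0.143] y [-0.218  0.168]
t 53.95 tcp [474.9  -6.7 137.1] yaw 2.06 tilt [ 0.09 -0.  ] F [ 0.3 -0.2 -2. ] w 44.0
[474.   -7.4 126. ] shift [-1.   0.7 11.1]
```

step_arm:
  plan:
    - [1,[-0.8,0.7,5],[0,0,0]]
    - [1,[0,0,4],[0,0,0]]
    - [1,[0,0,2],[0,0,0]]
    - [1,[0,0,2],[0,0,0]]
    - [1,[0,0,2],[0,0,0]]
    - [1,[0,0,1],[0,0,0]]
    - [1,[0,0,1],[0,0,0]]
    - [1,[0,0,0],[0,0,0]]

```text
clock: 54.75
tcp_pos: [0.4735, -0.0074, 0.1192]
tcp_rot: [[0.999, 0.036, -0.0], [0.036, -0.999, 0.0], [-0.0, -0.0, -1.0]]
ft_force: [0.3, 0.1, -1.3]
grip_width: 0.0441
```

No contact with the foot about 4 mm inside the top ring. Continuing down to the middle ring, then release and regrip.

step_arm:
  plan:
    - [1,[0,0,3],[0,0,0]]
    - [1,[0,0,3],[0,0,0]]
    - [1,[0,0,3],[0,0,0]]
    - [1,[0,0,2],[0,0,0]]
    - [1,[0,0,1],[0,0,0]]
    - [1,[0,0,1],[0,0,0]]
    - [1,[0,0,1],[0,0,0]]
    - [1,[0,0,0],[0,0,0]]

```text
clock: 55.55
tcp_pos: [0.4739, -0.0073, 0.1059]
tcp_rot: [[0.999, 0.036, 0.001], [0.036, -0.999, 0.0], [0.001, 0.0, -1.0]]
ft_force: [-1.7, 0.7, 6.5]
grip_width: 0.0441
```

step_arm:
  plan:
    - [0.25,[0,0,0],[0,0,0]]
    - [0.25,[0,0,0],[0,0,0]]
    - [0.25,[0,0,0],[0,0,0]]
    - [1,[0,0,0],[0,0,0]]
    - [1,[0,0,0],[0,0,0]]
    - [1,[0,0,0],[0,0,0]]
    - [1,[0,0,0],[0,0,0]]
    - [1,[0,0,0],[0,0,0]]

```text
clock: 56.35
tcp_pos: [0.4736, -0.0074, 0.1054]
tcp_rot: [[0.999, 0.036, 0.0], [0.036, -0.999, -0.0], [0.0, 0.0, -1.0]]
ft_force: [-0.0, -0.2, 3.1]
grip_width: 0.0441
```

```bash
python3 bins.py; python3 go.py 474 -7.4 211 518 284 211
```

```text
orange c [540. 278.] len [0.129 0.106] yaw -2.5 far [567.2 276.4] near [513.3 278.7]
   finder [([521.0, 273.0], 0.59), ([384.0, 266.0], 0.21)] [[241.0, 268.0]]
white c [406. 253.] len [0.125 0.102] yaw -5.3 far [432.6 250.8] near [378.8 255.8]
   finder [([409.0, 238.0], 0.61)] [[280.0, 298.0]]
wood c [ 514. -278.] len [0.099 0.127] yaw 1.0 far [ 540.8 -277.1] near [ 486.8 -278. ]
   finder [([501.0, -269.0], 0.55)] [[312.0, 231.0]]
t 56.7 tcp [473.6  -7.4 105.4] yaw 2.06 tilt [ 0. -0.] F [-0.3  0.   3.2] w 44.2
[474.   -7.4 211. ] shift [   0.4    0.  -105.6]
[518. 284. 211.] shift [  54.4 -289.6   -0. ]
```

step_arm:
  plan:
    - [1,[0,0,-15],[0,0,0]]
    - [1,[0,0,-30],[0,0,0]]
    - [1,[0,0,-35],[0,0,0]]
    - [1,[0,0,-28],[0,0,0]]
    - [1,[2,-10,0],[0,0,0]]
    - [1,[3.8,-20,0],[0,0,0]]
    - [1,[5.6,-30,0],[0,0,0]]
    - [1,[7,-37,0],[0,0,0]]

```text
clock: 57.5
tcp_pos: [0.4877, 0.0908, 0.2121]
tcp_rot: [[0.999, 0.034, -0.002], [0.034, -0.999, -0.0], [-0.002, 0.0, -1.0]]
ft_force: [0.8, -0.2, -1.0]
grip_width: 0.0444
```

step_arm:
  plan:
    - [1,[7.5,-40,0],[0,0,0]]
    - [1,[7.5,-40,0],[0,0,0]]
    - [1,[7.5,-40,0],[0,0,0]]
    - [1,[6.4,-34,0],[0,0,0]]
    - [1,[4.5,-25,0],[0,0,0]]
    - [1,[2.6,-13.5,0],[0,0,0]]
    - [1,[0,0,0],[0,0,0]]
    - [1,[0,0,0],[0,0,0]]

```text
clock: 58.3
tcp_pos: [0.5168, 0.2831, 0.2124]
tcp_rot: [[0.999, 0.036, -0.002], [0.036, -0.999, -0.001], [-0.002, 0.001, -1.0]]
ft_force: [0.3, -0.1, -0.5]
grip_width: 0.0442
```

```bash
python3 go.py 518 283 73 518 283 230 470.3 109 230 470.3 109 69
```

```text
t 58.3 tcp [516.8 283.1 212.4] yaw 2.07 tilt [-0.09 -0.07] F [ 0.3 -0.1 -0.5] w 44.2
[518. 283.  73.] shift [  1.4  -0.  139.4]
[518. 283. 230.] shift [  -0.3    0.2 -157. ]
[470.3 109.  230. ] shift [-54.  172.2   0.3]
[470.3 109.   69. ] shift [  0.3  -0.2 161. ]
```

step_arm:
  plan:
    - [1,[0.5,0,30],[0,0,0]]
    - [1,[0,0,45],[0,0,0]]
    - [1,[0,0,38],[0,0,0]]
    - [1,[0,0,17],[0,0,0]]
    - [1,[0,0,7],[0,0,0]]
    - [1,[0,0,0],[0,0,0]]
    - [0.3,[0,0,0],[0,0,0]]
    - [0.1,[0,0,0],[0,0,0]]

```text
clock: 59.1
tcp_pos: [0.5191, 0.2842, 0.078]
tcp_rot: [[0.999, 0.036, 0.003], [0.036, -0.999, 0.001], [0.003, -0.001, -1.0]]
ft_force: [-0.3, 0.8, 0.0]
grip_width: 0.0711
```

step_arm:
  plan:
    - [0,[0,0,0],[0,0,0]]
    - [0,[0,0,0],[0,0,0]]
    - [0,[0,0,-20],[0,0,0]]
    - [0,[0,0,-40],[0,0,0]]
    - [0,[0,0,-45],[0,0,0]]
    - [0,[0,0,-32],[0,0,0]]
    - [0,[-6,18,0],[0,0,0]]
    - [0,[-11,35,0],[0,0,0]]

```text
clock: 59.9
tcp_pos: [0.5038, 0.2313, 0.2148]
tcp_rot: [[0.999, 0.038, 0.004], [0.038, -0.999, 0.002], [0.004, -0.002, -1.0]]
ft_force: [0.4, -0.5, -0.7]
grip_width: 0.0856
```

step_arm:
  plan:
    - [0,[-12,40,0],[0,0,0]]
    - [0,[-12,38,0],[0,0,0]]
    - [0,[-8,26,0],[0,0,0]]
    - [0,[-5,15,0],[0,0,0]]
    - [0,[0,0,0],[0,0,0]]
    - [0,[0,0,0],[0,0,0]]
    - [0,[0,0,0],[0,0,0]]
    - [0,[0,0,0],[0,0,0]]

```text
clock: 60.7
tcp_pos: [0.4706, 0.111, 0.2132]
tcp_rot: [[0.999, 0.037, 0.0], [0.037, -0.999, 0.0], [0.0, -0.0, -1.0]]
ft_force: [0.3, 0.5, -0.2]
grip_width: 0.0852
```

```bash
python3 go.py 470.3 109 69; python3 - <<'E'
from h import *
d=cam('scene'); cv2.imwrite('pics/s12.png',cv2.resize(d['image'][150:330,190:430,::-1],None,fx=3,fy=3))
E
```

```text
t 60.7 tcp [470.6 111.  213.2] yaw 2.13 tilt [0.01 0.01] F [ 0.3  0.5 -0.2] w 85.2
[470.3 109.   69. ] shift [ -0.3   2.  144.2]
```

View pics/s12.png

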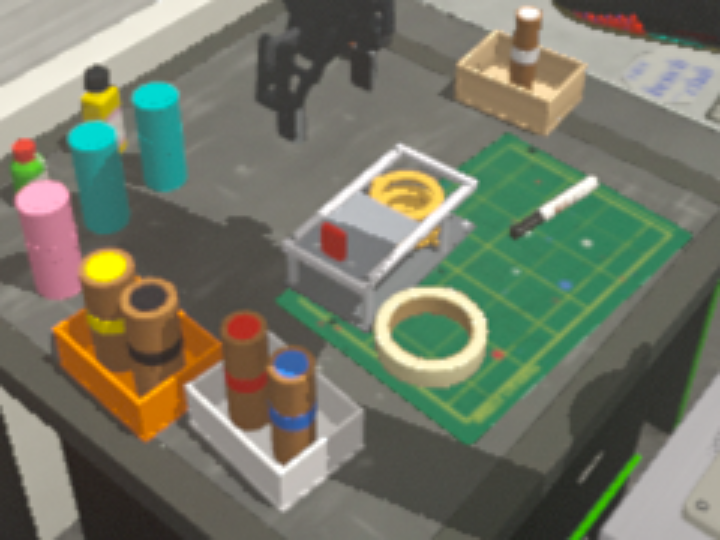

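All five cores stand in their bins. Closing the shutter now.

step_arm:
  plan:
    - [0,[-0.3,1.5,40],[0,0,0]]
    - [0,[0,0,45],[0,0,0]]
    - [0,[0,0,40],[0,0,0]]
    - [0,[0,0,19],[0,0,0]]
    - [0.4,[0,0,0],[0,0,0]]
    - [1,[0,0,0],[0,0,0]]
    - [1,[0,0,0],[0,0,0]]
    - [1,[0,0,0],[0,0,0]]

```text
clock: 61.55
tcp_pos: [0.4711, 0.1089, 0.0707]
tcp_rot: [[0.999, 0.036, 0.003], [0.036, -0.999, 0.001], [0.003, -0.0, -1.0]]
ft_force: [1.0, 0.3, 0.1]
grip_width: 0.0286
```

step_arm:
  plan:
    - [1,[0,0,0],[0,0,0]]
    - [1,[0,0,0],[0,0,0]]
    - [1,[0,4,0],[0,0,0]]
    - [1,[0,10,0],[0,0,0]]
    - [1,[0,12,0],[0,0,0]]
    - [1,[0,12,0],[0,0,0]]
    - [1,[0,12,0],[0,0,0]]
    - [1,[0,10,0],[0,0,0]]

```text
clock: 62.35
tcp_pos: [0.473, 0.0484, 0.0705]
tcp_rot: [[0.999, 0.036, 0.002], [0.036, -0.999, 0.0], [0.002, -0.0, -1.0]]
ft_force: [-1.3, 1.2, 5.1]
grip_width: 0.0091
```

step_arm:
  plan:
    - [1,[0,5,0],[0,0,0]]
    - [1,[0,4,0],[0,0,0]]
    - [1,[0,3,0],[0,0,0]]
    - [1,[0,2,0],[0,0,0]]
    - [1,[0,1,0],[0,0,0]]
    - [1,[0,1,0],[0,0,0]]
    - [1,[0,1,0],[0,0,0]]
    - [1,[0,0,0],[0,0,0]]

```text
clock: 63.15
tcp_pos: [0.4736, 0.0329, 0.0705]
tcp_rot: [[0.999, 0.035, 0.002], [0.035, -0.999, 0.002], [0.002, -0.002, -1.0]]
ft_force: [-1.1, 10.3, 6.4]
grip_width: 0.0091
```

step_arm:
  plan:
    - [1,[0,1,0],[0,0,0]]
    - [1,[0,0,0],[0,0,0]]
    - [0,[0,0,0],[0,0,0]]
    - [0,[0,0,0],[0,0,0]]
    - [0,[0,0,0],[0,0,0]]
    - [0,[0,0,-30],[0,0,0]]
    - [0,[0,0,-45],[0,0,0]]
    - [0,[0,0,-45],[0,0,0]]

```text
clock: 63.95
tcp_pos: [0.472, 0.0303, 0.1902]
tcp_rot: [[0.999, 0.035, -0.002], [0.035, -0.999, -0.0], [-0.002, 0.0, -1.0]]
ft_force: [0.3, 0.8, -0.6]
grip_width: 0.0851
```

step_arm:
  plan:
    - [0,[0,20,-30],[0,0,0]]
    - [0,[0,40,0],[0,0,0]]
    - [0,[0,40,0],[0,0,0]]
    - [0,[0,30,0],[0,0,0]]
    - [0,[0,20,0],[0,0,0]]
    - [0,[0,0,0],[0,0,0]]
    - [0,[0,0,0],[0,0,0]]
    - [0,[0,0,0],[0,0,0]]

```text
clock: 64.75
tcp_pos: [0.4779, -0.1186, 0.2192]
tcp_rot: [[0.999, 0.036, -0.0], [0.036, -0.999, 0.0], [-0.0, -0.0, -1.0]]
ft_force: [0.1, 0.4, 0.3]
grip_width: 0.0855
```

```bash
python3 go.py; python3 bins.py; python3 - <<'E'
from h import *
d=cam('scene'); cv2.imwrite('pics/s13.png',cv2.resize(d['image'][150:330,190:430,::-1],None,fx=3,fy=3))
E
```

```text
t 64.75 tcp [ 477.9 -118.6  219.2] yaw 2.08 tilt [-0.03  0.02] F [0.1 0.4 0.3] w 85.5
orange c [541. 278.] len [0.13  0.106] yaw -2.2 far [567.8 276.7] near [513.9 278.7]
   finder [([532.0, 252.0], 0.77)] [[376.0, 220.0]]
white c [406. 256.] len [0.126 0.097] yaw -5.5 far [433.2 252.9] near [379.5 258.1]
   finder [([414.0, 242.0], 0.96)] [[279.0, 296.0]]
wood c [ 482. -245.] len [0.046 0.027] yaw -0.9 far [ 509.  -245.6] near [ 455.  -244.7]
   finder [([492.0, -242.0], 0.52)] [[359.0, 177.0]]
```

View pics/s13.png

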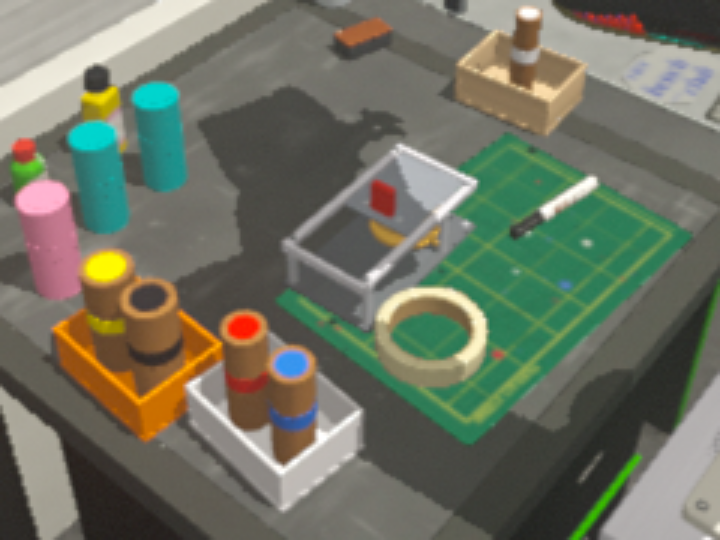

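The last picture shows the shutter shut, two cores each in the orange and white bins, and one in plywood. The bystanders are in place and the robot is clear, so I'm handing in.

```bash
python3 -c "
from bench import r; print(r.hand_in())"
```

```text
the job is handed in; nothing more can be done
None
```

I handed the job in at about 65 s of the 210 s allowed. All five cores present were gauged in order and are in their bins, and the shutter is shut. Green was absent. `hand_in()` reports no verdict, so these are my own checks.

| Core | Stopped by | Foot height | Bin |
|---|---|---|---|
| Red | bottom ring | about 20 mm | white |
| Yellow | middle ring | about 38 mm | orange |
| Blue | bottom ring | about 20 mm | white |
| White | base | about 6 mm | plywood |
| Black | middle ring | about 38 mm | orange |

- **Shutter:** it was already about 15 mm open at the start. I felt force at both end stops (about 15 N open, 10 N shut), and its travel between them was about 75 mm.
- **Last picture:** every core stands upright in its bin. The tape, marker and sanding block look unmoved, and the gripper is clear of everything.
- **Bins:** my checks before each placing showed no bin had been knocked aside.
- **Checks that disagreed:** the last top-view reading of the plywood bin was wrong because the arm hid the bin, but the scene view showed it in place. The bin finder sometimes reported low-score or wrong spots, so I relied on colour outlines and the pictures. White's touchdown on the base pressed with about 26 N for a moment.
- **Picture budget:** I viewed 15 pictures, one over the 14.

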